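# Secure the docking carriage and move the specimen carriers over, hook to hook

### The job

Push the white hook carriage of the docking stand fully back to its stop, push the red-headed pin from the right through fork and lug until its head seats, and then tighten the black clamp knob clockwise to its stop. Only after that, move every specimen carrier from the waiting rack to a hook of its own on the docking stand, keeping it level and never setting it down on the way; leave the other things on the desk where they are.

Things in the scene. Friction and masses are not known exactly. Their poses are not given: they have to be found in the camera images.
- dock: Docking stand, fixed: aluminium base plate 225 x 270 x 12 mm with a white sliding hook carriage. Origin on the worktop; x points to its back (away from the robot), y to its left, z up. The plate spans x -90..+135, y -135..+135 mm. At its front centre stands a steel fork of two cheeks (each 10 mm thick, 46 mm long in x, outer faces at y = -19 and +19 mm, top 72 mm above the worktop).
- carriage (a joint): How far the white hook carriage stands forward of its rear stop, m: 0 = fully home against the stop, at most 0.05 (towards the front, -x of the dock). It slides stiffly, about 3 N. Only when it is home does the hole of its brass lug (14 mm thick, 24 mm hole) line up with the holes in the fork cheeks.
- push_tab (a point): Centre of the front face of the orange upright tab on top of the carriage's crossbeam: 40 mm wide in y, 14 mm thick in x, from 17 mm below this point to 14 mm above it. Push it towards the dock's +x to send the carriage home. Frame as the dock's.
- fork_mouth (a point): Centre of the pin hole at the outer face of the right (-y) fork cheek; the 22 mm hole runs level along the dock's +y through cheek, lug and second cheek, 38 mm in all, 46 mm above the worktop. Frame as the dock's. The pin goes in here from the right, towards +y.
- pin: Cross pin with red head, 114 mm long, 90 g, loose, lying flat on the worktop. Origin on its axis at the seating face of the head; its y axis points along the steel shank (18 mm dia, 62 mm long, last 12 mm tapered). Behind the origin come the head (34 mm wide in x, 8 mm in y, 20 mm high) and a grip with flat sides (16 mm wide in x, 20 mm high, from y = -8 to -52 mm). Lying flat its axis is 10 mm up.
- clamp_knob (a joint): Angle of the black clamp knob, rad: starts loose between 0 and 0.3, grows as it turns clockwise seen from above, and stops tight at 1.4. At 0 its grip bar lies along the dock's x axis.
- clamp_knob_grip (a point): On the axis of the clamp knob (its axis is vertical), at the height to grip its bar. The grip bar is 14 mm thick, 46 mm long, from 25 mm below this point to 7 mm above it. The knob stands on a bridge at the left front of the dock.
- rack: Grey waiting rack, fixed, base plate 115 x 270 x 12 mm, with three hooks exactly like those of the dock: a carrier hanging there has its bar centre at x = 65, y = +85, 0 or -85, z = 205 mm in this frame, 35 mm in front of the crossbeam. Origin on the worktop 20 mm in front of the plate's front edge; x points to its back, y to its left. Rack and dock may swap sides.
- dock_hook0 (a point): The left hook of the dock's carriage: the place of a hung carrier's bar centre, 195 mm above the worktop (moves with the carriage). The hook is a V-shaped steel strap, 24 mm wide in y, open upwards; its front lip rises 9 mm above this point and reaches 18 mm in front (-x) of it; the crossbeam (top 11 mm above this point) is 35 mm behind it. Frame as the dock's.
- dock_hook1 (a point): The middle hook of the dock's carriage: the place of a hung carrier's bar centre, 195 mm above the worktop (moves with the carriage). The hook is a V-shaped steel strap, 24 mm wide in y, open upwards; its front lip rises 9 mm above this point and reaches 18 mm in front (-x) of it; the crossbeam (top 11 mm above this point) is 35 mm behind it. Frame as the dock's.
- dock_hook2 (a point): The right hook of the dock's carriage: the place of a hung carrier's bar centre, 195 mm above the worktop (moves with the carriage). The hook is a V-shaped steel strap, 24 mm wide in y, open upwards; its front lip rises 9 mm above this point and reaches 18 mm in front (-x) of it; the crossbeam (top 11 mm above this point) is 35 mm behind it. Frame as the dock's.
- carrier_blue: Blue specimen carrier, about 180 g, hanging on a rack hook (may be absent): tray 60 x 62 x 24 mm with two fixed vials (56 mm high); two side straps, 57 mm apart in y, hold a level bar (see its _bar) on top. The hook passes between the straps under the bar, from +x. Origin at the centre of the tray's underside, z up; on the rack its x and y are the rack's.
- carrier_blue_bar (a point): Centre of the blue carrier's steel bar (8 mm dia, along y), 120 mm above the carrier's origin. On it stands the upright grip tab: 12 mm thick in y, 26 mm long in x, from 15 to 45 mm above this point, on a thin neck.
- carrier_green: Green specimen carrier, about 180 g, hanging on a rack hook (may be absent): tray 60 x 62 x 24 mm with two fixed vials (56 mm high); two side straps, 57 mm apart in y, hold a level bar (see its _bar) on top. The hook passes between the straps under the bar, from +x. Origin at the centre of the tray's underside, z up; on the rack its x and y are the rack's.
- carrier_green_bar (a point): Centre of the green carrier's steel bar (8 mm dia, along y), 120 mm above the carrier's origin. On it stands the upright grip tab: 12 mm thick in y, 26 mm long in x, from 15 to 45 mm above this point, on a thin neck.
- carrier_yellow: Yellow specimen carrier, about 180 g, hanging on a rack hook (may be absent): tray 60 x 62 x 24 mm with two fixed vials (56 mm high); two side straps, 57 mm apart in y, hold a level bar (see its _bar) on top. The hook passes between the straps under the bar, from +x. Origin at the centre of the tray's underside, z up; on the rack its x and y are the rack's.
- carrier_yellow_bar (a point): Centre of the yellow carrier's steel bar (8 mm dia, along y), 120 mm above the carrier's origin. On it stands the upright grip tab: 12 mm thick in y, 26 mm long in x, from 15 to 45 mm above this point, on a thin neck.
- slide_box: Blue slide case, 90 x 98 x 34 mm, bystander at the back. Origin under its centre.
- bottle_a: Dropper bottle, 74 mm tall, bystander at the back. Origin under its centre.
- bottle_b: Dropper bottle, 84 mm tall, bystander at the back. Origin under its centre.
- canister: Black canister with grey cap, 51 mm tall, bystander at the back. Origin under its centre.
- blower: Black rubber dust blower, 92 mm long, bystander at the front right. Origin under its centre.
Things that resemble listed ones, but are neither listed nor needed, are in the scene too. Of the things that look like the carrier_yellow, the largest one is meant.

How it is judged:
By the outcome, as a careful person would: the job done as asked, in the order asked, and still so for the second after the job is handed in, with the robot touching nothing.
Of carrier_blue, carrier_green, carrier_yellow only 2 to 3 are there at a start; the rules pass over those that are not, and their reading is None.
At some moment in a run one of pin may be knocked a few centimetres aside while the robot is not near it.
It also fails if it takes over 210 s, if anything falls off the work surface, if the arm or the gripper's body presses on something with over 40 N, if the wrist force passes 120 N, or if a joint passes its speed limit or range.

### The arm

A 7-joint arm with a two-finger parallel gripper is mounted at the origin on a cart in front of the work surface, level with it; the furniture and walls round the work are solid. World frame = base frame: x ahead of the robot, y to its left, z up, the work surface at z = 0. Lengths are in m, angles in rad, forces in N, time in s.
With the tool pointing down it reaches from about 0.425 to 0.975 m from the base axis. Payload 16.7 kg.
Tool frame: the origin (TCP) lies at the very end of the fingers, on their centre line; the grasp point (between the pads) lies 19 mm behind it; z points along the fingers, y is the line along which they close (so a half turn about z gives the same grasp; the last joint's range is limited). The gripper opens to 85 mm and grips with 20 to 120 N. Pads are 22 mm wide; open, the fingers measure 114 mm over their backs; the gripper's body (76 mm by 85 mm) begins 54 mm behind the grasp point. The pads swing forward as they close: fully open they stand 13 mm farther back than shut.
Start: joints at [-1.312, 0.426, 0.074, 1.606, -0.034, 1.111, -0.067], TCP at [0.268, 0.619, 0.196] pointing down, gripper open.
Joint ranges: [-2.85, 2.85], [-0.5, 2.14], [-1.23, 1.37], [0.21, 2.46], [-1.02, 4.16], [0.16, 2.05], [-2.73, 2.73]. Speed limits (rad/s): [1.89, 1.89, 2.39, 2.39, 3.01, 3.01, 3.01].

### API

Orientations are given as [roll, pitch, yaw] about the fixed x, y, z axes, in that order (R = Rz(yaw) Ry(pitch) Rx(roll)).
In Python, from bench import r, camera, camera_params, job gives the robot as it stands.
- The arm moves only by the tool apply_moves, never from a script. Its argument "steps" is a list of rows, each a list of 7 numbers: the turn, a rotation vector about the tool's x, y, z in degrees, then the shift along the tool's x, y, z in m, then the finger opening in m, from 0 to 0.0854. In form: [[ax, ay, az, tx, ty, tz, gripper], ...]. A call has 1 to 10 rows; each row shifts and turns the commanded pose from where the row before left it, along the tool's axes as they then stand; what a row does not reach is not made up. A row lasts 1/10 s, in which the tool goes at most 50 mm and 8.59 degrees, less where a joint would pass 70% of its speed; a pose out of reach is approached as far as the arm can. A call is refused whole if a number of a shift passes 0.05 or a number of a turn 8.59, either way. A call with a gripper value outside its range is refused whole. The fingers move at their own pace and stop on an object; the grip force is fixed at half the most. Time passes only in rows, so rows that do not move let the fingers close. It gives the time, the measured TCP pose, the force, the opening and the grip force at its end, in the units of the state.
- r.get_obs(): the state, without advancing time (a new reading comes with each control period).
- camera(name): name is "scene" or "top" or "wrist"; returns (picture, depth): 420x560x3 uint8, red, green, blue; 420x560 float32, m along the optical axis (not along the pixel's ray), 0 where there is no reading.
- camera_params(name): a dict with "camera_matrix" (3x3 intrinsics, pixels), "origin" and "rotation" of the camera in the world. Camera axes: x right, y down, z forward; pixel columns grow to the right and rows downward; lengths in m; the calibration is good to about 2 mm. A picture is of the moment at which its call begins: read the wrist's pose just before it. camera_params takes no time and is no camera call; for the wrist camera it gives the pose at the moment of the call.
- job.finish_job(): hands the job in; it is judged then, once.
The state is a dict: "time_s": time; "joint_positions": joint angles; "joint_velocities": joint speeds; "joint_efforts": joint torques, N m; "eef_pos": TCP position; "orientation": TCP orientation; "force": force on the tool from outside, world axes, zero at the start; "ft_torque": the same for the moment, N m; "gripper_width": finger opening in m; "grasp_force": force on a finger pad.
Only numpy, scipy, OpenCV 4.12 (cv2) and the standard library are available. Lean on these libraries where they do the work, as an engineer would, in place of code of your own. Each camera call takes 0.05 s, during which the arm holds its last target. There are 200 camera calls.

## Working session

There is one attempt and no reset: what is moved stays moved. The work goes in short steps, Python scripts to look and compute and a tool call to move; the robot and the scene stay as the last step left them, time stands still between calls to the robot, and variables do not carry over. Pictures are saved under pics/ and viewed, at most 14 in all, crops included, and the job is handed in when it is done.

Besides the shell and the picture viewer there is one more tool, called after "Call:" in YAML: its name, and indented under it one key for each argument. apply_moves: Moves the arm, as the interface text tells. Its arguments: {"type":"object","properties":{"steps":{"type":"array"}},"required":["steps"]}

```bash
ls && mkdir -p pics && cat > h.py <<'E'
import numpy as np, cv2
from bench import r, camera, camera_params, job
from scipy.spatial.transform import Rotation as R
def snap(n,save=None):
    P=camera_params(n); im,d=camera(n)
    if save:
        cv2.imwrite('pics/%s.png'%save, im[:,:,::-1])
        np.savez('pics/%s.npz'%save, im=im,d=d,K=P['camera_matrix'],o=P['origin'],R=P['rotation'])
    return im,d,P
def cloud(d,P):
    K=np.array(P['camera_matrix']);v,u=np.mgrid[:d.shape[0],:d.shape[1]]
    c=np.stack([(u-K[0,2])/K[0,0]*d,(v-K[1,2])/K[1,1]*d,d],-1)
    w=c@np.array(P['rotation']).T+np.array(P['origin']); w[d<=0]=np.nan
    return w
def load(n):
    z=np.load('pics/%s.npz'%n); return z['im'],z['d'],dict(camera_matrix=z['K'],origin=z['o'],rotation=z['R'])
E
python3 - <<'E'
from h import *
for n in ['scene','top']:
    im,d,P=snap(n,n+'0'); print(n,P)
o=r.get_obs(); print({k:np.round(v,3).tolist() for k,v in o.items()})
E
```

```text
pics
scene {'camera_matrix': array([[432.65990605,   0.        , 283.44139859],
       [  0.        , 432.65990605, 210.58438477],
       [  0.        ,   0.        ,   1.        ]]), 'origin': array([-0.53981872, -0.92753175,  0.79761734]), 'rotation': array([-2.01965606, -0.0261742 , -0.95794371])}
top {'camera_matrix': array([[428.1095001 ,   0.        , 272.4510446 ],
       [  0.        , 428.1095001 , 197.18551199],
       [  0.        ,   0.        ,   1.        ]]), 'origin': array([ 0.34671428, -0.14850847,  1.31805143]), 'rotation': array([-2.93639796e+00, -2.75717036e-03, -1.51764750e+00])}
{'time_s': 0.1, 'joint_positions': [-1.312, 0.427, 0.074, 1.607, -0.034, 1.111, -0.067], 'joint_velocities': [-0.001, -0.001, 0.001, -0.003, 0.003, -0.0, 0.001], 'joint_efforts': [0.009, -95.153, 3.772, -46.441, 0.02, 0.006, 0.0], 'eef_pos': [0.268, 0.619, 0.195], 'orientation': [-3.14, 0.0, 2.733], 'force': [-0.441, -0.59, 0.689], 'ft_torque': [-0.02, -0.006, -0.055], 'grasp_force': 0.0, 'gripper_width': 0.085}
```

View pics/scene0.png

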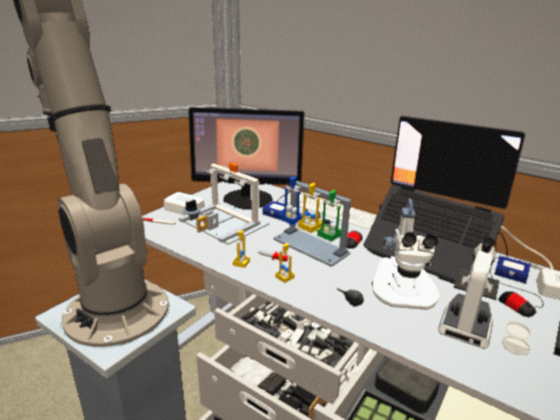

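View pics/top0.png

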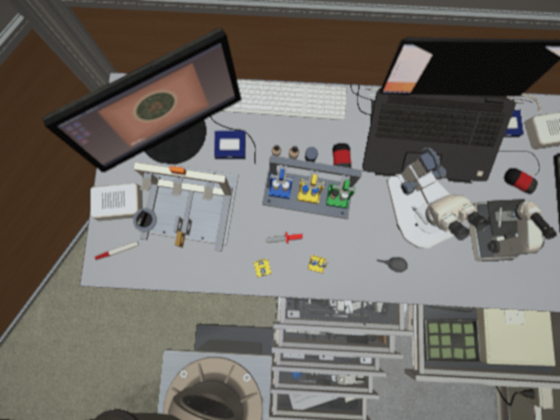

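```bash
sed -i "s/np.array(P\['rotation'\]).T/R.from_euler('xyz',P['rotation']).as_matrix().T/" h.py && python3 - <<'E'
from h import *
for n in ['scene0','top0']:
    im,d,P=load(n); w=cloud(d,P)
    print(n, R.from_euler('xyz',P['rotation']).as_matrix().round(2).tolist())
    m=np.isfinite(w[...,2]); print(np.nanpercentile(w[...,2],[5,20,50,80,95]).round(3))
E
```

```text
scene0 [[0.58, -0.34, 0.74], [-0.82, -0.27, 0.51], [0.03, -0.9, -0.43]]
[-0.55  -0.08   0.132  0.529  0.74 ]
top0 [[0.05, -0.98, 0.2], [-1.0, -0.05, 0.01], [0.0, -0.2, -0.98]]
[-0.754 -0.381  0.001  0.204  0.355]
```

```bash
python3 - <<'E'
from h import *
im,d,P=load('top0'); c=im[145:285,85:365,::-1]; cv2.imwrite('pics/c1.png',cv2.resize(c,None,fx=2.8,fy=2.8,interpolation=cv2.INTER_CUBIC))
w=cloud(d,P)
for u,v in [(215,395),(178,170),(180,240),(145,218),(280,238),(285,188),(312,190),(340,195),(300,210),(186,215),(330,210),(100,270)]:
    print((u,v),w[v,u].round(3))
E
```

```text
(215, 395) [ 0.079 -0.025  0.194]
(178, 170) [0.631 0.111 0.237]
(180, 240) [0.465 0.125 0.066]
(145, 218) [0.524 0.234 0.068]
(280, 238) [ 0.492 -0.167  0.018]
(285, 188) [ 0.622 -0.173  0.133]
(312, 190) [ 0.619 -0.249  0.136]
(340, 195) [ 0.614 -0.332  0.115]
(300, 210) [ 0.583 -0.225  0.009]
(186, 215) [0.547 0.125 0.015]
(330, 210) [ 0.588 -0.318  0.009]
(100, 270) [ 0.368  0.376 -0.007]
```

View pics/c1.png

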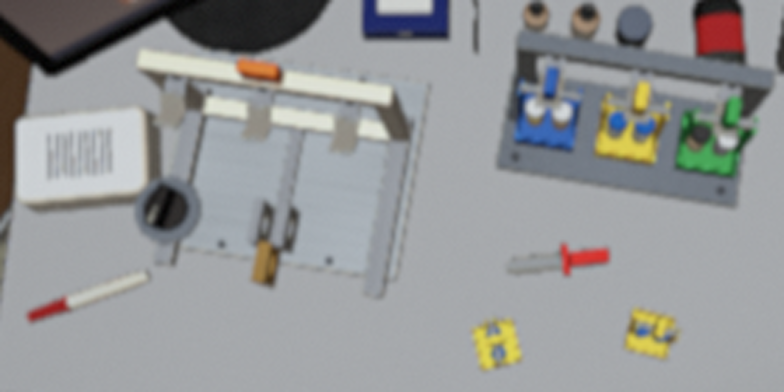

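```bash
python3 - <<'E'
from h import *
P=camera_params('wrist');o=r.get_obs()
Rt=R.from_euler('xyz',o['orientation']);Rc=R.from_euler('xyz',P['rotation'])
print('cam in tool',Rt.inv().apply(np.array(P['origin'])-o['eef_pos']).round(3),(Rt.inv()*Rc).as_rotvec(degrees=True).round(1),P['camera_matrix'][0])
im,d,P=load('top0'); w=cloud(d,P); hsv=cv2.cvtColor(im,cv2.COLOR_RGB2HSV)
v,u=np.mgrid[:420,:560]
def rect(m,name):
    p=w[m]; p=p[np.isfinite(p[:,2])]
    r_=cv2.minAreaRect((p[:,:2]*1000).astype(np.float32)); print(name,len(p),np.round(r_[0],1),np.round(r_[1],1),round(r_[2],1),'zmed',np.median(p[:,2]).round(3)); 
    q=p[:,:2]-p[:,:2].mean(0); e=np.linalg.svd(q,full_matrices=False)[2][0]; print('   mean',p.mean(0).round(4),'dir deg',np.degrees(np.arctan2(e[1],e[0])).round(1))
z=w[...,2]
box=lambda a,b,c,d_:(u>a)&(u<b)&(v>c)&(v<d_)
rect(box(130,235,155,200)&(z>.18),'dock beam')
rect(box(260,365,150,195)&(z>.19)&(hsv[...,1]<90),'rack beam')
org=(hsv[...,0]<18)&(hsv[...,0]>6)&(hsv[...,1]>150)
rect(box(160,200,155,185)&org,'tab')
rect(box(288,310,225,250)&((hsv[...,0]<8)|(hsv[...,0]>172))&(hsv[...,1]>150),'pin red')
rect(box(262,290,225,250)&(z>0.008),'pin shank')
for n,lo,hi,b in [('blue',100,125,(265,295,165,205)),('yel',20,35,(295,328,165,210)),('grn',45,85,(322,360,165,215))]:
    mm=box(*b)&(hsv[...,0]>=lo)&(hsv[...,0]<=hi)&(hsv[...,1]>90)
    rect(mm&(z>.205),n+' tab'); 
rect(box(130,160,200,240)&(z>.04),'knob'); 
rect(box(172,192,205,250)&(z>.05),'fork')
E
```

```text
cam in tool [ 0.07  -0.    -0.178] [-12.6 -12.6  89.3] [346.15854542   0.         286.69588311]
dock beam 1284 [607.6 117.7] [249.7  72.8] 84.5 zmed 0.201
   mean [0.6182 0.1152 0.2022] dir deg -95.2
rack beam 1267 [ 642.7 -246.2] [249.9  73. ] 83.5 zmed 0.212
   mean [ 0.652  -0.2482  0.2112] dir deg -96.9
tab 66 [632.2 114.2] [36.5 12. ] 84.1 zmed 0.236
   mean [0.6316 0.1137 0.2358] dir deg -98.0
pin red 47 [ 498.7 -212.7] [11.4 38. ] 9.1 zmed 0.018
   mean [ 0.4985 -0.2123  0.0184] dir deg -80.8
pin shank 152 [ 494.3 -158.6] [73.5 33.2] 89.8 zmed 0.016
   mean [ 0.4897 -0.164   0.0156] dir deg -81.2
blue tab 46 [ 632.7 -160.7] [23.  51.6] 29.2 zmed 0.247
   mean [ 0.6318 -0.159   0.2449] dir deg 156.2
yel tab 57 [ 623.2 -238.6] [28.4 45.4] 33.1 zmed 0.247
   mean [ 0.6223 -0.2415  0.2427] dir deg 151.7
grn tab 51 [ 614.7 -328.3] [14.3 28.9] 63.2 zmed 0.247
   mean [ 0.6133 -0.3276  0.2454] dir deg 162.4
knob 526 [529.5 256.5] [103.2  69.9] 60.9 zmed 0.05
   mean [0.5261 0.2446 0.0557] dir deg -135.8
fork 237 [490.6 129.3] [38.7 84.9] 83.3 zmed 0.069
   mean [0.4947 0.1276 0.067 ] dir deg 174.9
```

Call:
apply_moves:
  steps:
    - [0, 0, 0, 0, 0, -0.04, 0.05]
    - [0, 0, 0, -0.03, -0.03, -0.02, 0.05]
    - [0, 0, 0, -0.03, -0.03, -0.01, 0.05]
    - [0, 0, 0, -0.03, -0.03, -0.01, 0.05]
    - [0, 0, 0, -0.03, -0.03, -0.01, 0.05]
    - [0, 0, 0, -0.03, -0.03, -0.01, 0.05]
    - [0, 0, 0, -0.03, -0.03, -0.01, 0.05]
    - [0, 0, 0, -0.03, -0.03, -0.01, 0.05]

```text
time_s: 0.9
eef_pos: [0.3778, 0.3413, 0.3157]
orientation: [-3.141, -0.0, 2.733]
force: [1.1, 1.3, 0.5]
gripper_width: 0.05
grasp_force: 0.0
```

Call:
apply_moves:
  steps:
    - [0, 0, 0, -0.03, -0.03, -0.01, 0.05]
    - [0, 0, 0, -0.03, -0.03, -0.01, 0.05]
    - [0, 0, 0, -0.03, -0.03, -0.01, 0.05]
    - [0, 0, 0, -0.03, -0.03, -0.01, 0.05]
    - [0, 0, 0, -0.03, -0.03, -0.01, 0.05]
    - [0, 0, 0, -0.03, -0.03, 0, 0.05]

```text
time_s: 1.5
eef_pos: [0.4718, 0.1047, 0.3667]
orientation: [3.14, 0.001, 2.733]
force: [1.4, 0.9, 0.0]
gripper_width: 0.0501
grasp_force: 0.0
```

Call:
apply_moves:
  steps:
    - [0, 0, 8, 0, 0, 0, 0.05]
    - [0, 0, 8, 0, 0, 0, 0.05]
    - [0, 0, 8, 0, 0, 0, 0.05]
    - [0, 0, 8, 0, 0, 0, 0.05]
    - [0, 0, 8, 0, 0, 0, 0.05]
    - [0, 0, 8, 0, 0, 0, 0.05]
    - [0, 0, 8, 0, 0, 0, 0.05]
    - [0, 0, 8, 0, 0, 0, 0.05]
    - [0, 0, 8, 0, 0, 0, 0.05]
    - [0, 0, 0, 0, 0, 0, 0]

```text
time_s: 2.5
eef_pos: [0.471, 0.1064, 0.3653]
orientation: [-3.141, 0.0, 1.473]
force: [-0.6, 0.2, 0.4]
gripper_width: 0.0365
grasp_force: 0.0
```

```bash
python3 - <<'E'
from h import *
im,d,P=snap('wrist','w1'); o=r.get_obs(); print({k:np.round(v,4).tolist() for k,v in o.items()})
print(P['origin'],R.from_euler('xyz',P['rotation']).as_matrix()[:,2].round(2))
E
```

```text
{'time_s': 2.55, 'joint_positions': [-0.7839, -0.0339, 0.4205, 1.7994, 0.0141, 1.3735, -0.4583], 'joint_velocities': [-0.0011, -0.0014, 0.002, -0.0013, 0.0012, -0.0009, 0.0584], 'joint_efforts': [0.0714, -40.2611, -0.9512, -50.7996, 0.0116, 0.0024, -2.3046], 'eef_pos': [0.471, 0.1063, 0.3654], 'orientation': [-3.1413, 0.0002, 1.4789], 'force': [0.2582, 0.0494, 0.0916], 'ft_torque': [-0.0053, -0.0145, 0.0151], 'grasp_force': 0.0, 'gripper_width': 0.0294}
[0.47766083 0.17625936 0.54319146] [-0.03 -0.28 -0.96]
```

View pics/w1.png

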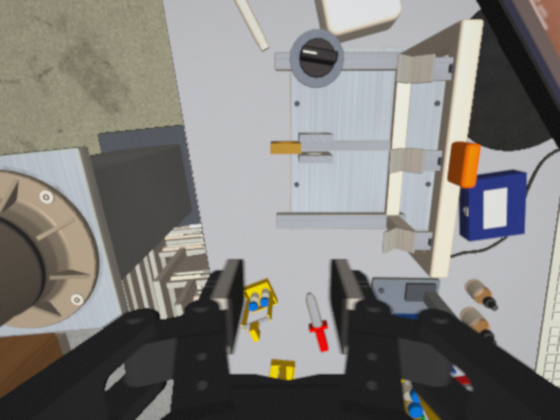

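```bash
python3 - <<'E'
from h import *
im,d,P=load('w1'); c=im[25:255,265:490,::-1]; cv2.imwrite('pics/c2.png',cv2.resize(c,None,fx=2.6,fy=2.6,interpolation=cv2.INTER_CUBIC))
w=cloud(d,P)
for u,v in [(278,147),(290,147),(310,135),(325,135),(310,159),(325,159),(316,147),(350,110),(350,200),(318,60),(305,57),(318,40),(345,60),(300,221),(463,163),(458,60),(445,250),(400,130),(425,70),(433,70),(405,68),(430,158),(400,158),(240,200)]:
    print((u,v),w[v,u].round(4))
E
```

```text
(278, 147) [0.4618 0.1353 0.0682]
(290, 147) [0.4779 0.1339 0.0698]
(310, 135) [0.5058 0.1471 0.0721]
(325, 135) [0.5258 0.1452 0.071 ]
(310, 159) [0.5034 0.1154 0.0715]
(325, 159) [0.5236 0.1136 0.0723]
(316, 147) [0.5164 0.1258 0.0215]
(350, 110) [0.5708 0.1735 0.0114]
(350, 200) [0.5646 0.0373 0.0112]
(318, 60) [0.5218 0.2361 0.0849]
(305, 57) [0.5061 0.2408 0.0866]
(318, 40) [0.5261 0.2632 0.0575]
(345, 60) [0.5636 0.2396 0.0312]
(300, 221) [0.4828 0.0169 0.0323]
(463, 163) [0.6291 0.12   0.2359]
(458, 60) [0.6351 0.2082 0.2063]
(445, 250) [0.6294 0.0245 0.2052]
(400, 130) [0.6381 0.1391 0.03  ]
(425, 70) [0.6087 0.2032 0.1987]
(433, 70) [0.615  0.2023 0.2014]
(405, 68) [0.5913 0.207  0.1957]
(430, 158) [0.6147 0.1214 0.1986]
(400, 158) [0.587  0.1233 0.1927]
(240, 200) [0.3898 0.0515 0.0004]
```

View pics/c2.png

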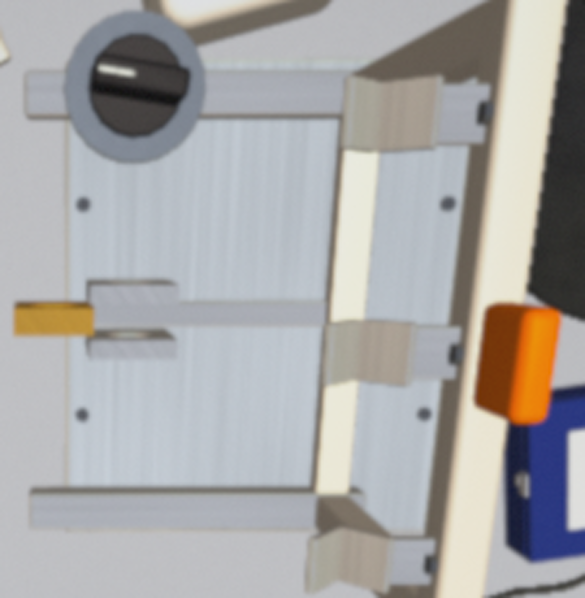

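```bash
cat >> h.py <<'E'
def rect(w,m,name):
    p=w[m]; p=p[np.isfinite(p[:,2])]
    r_=cv2.minAreaRect((p[:,:2]*1000).astype(np.float32)); print(name,len(p),'rect',np.round(r_[0],1),np.round(r_[1],1),round(r_[2],1),'z',np.percentile(p[:,2],[5,50,95]).round(4))
    q=p[:,:2]-p[:,:2].mean(0); e=np.linalg.svd(q,full_matrices=False)[2][0]; print('   mean',p.mean(0).round(4),'dir deg',np.degrees(np.arctan2(e[1],e[0])).round(2))
E
python3 - <<'E'
from h import *
im,d,P=load('w1'); w=cloud(d,P); hsv=cv2.cvtColor(im,cv2.COLOR_RGB2HSV); x,y,z=np.moveaxis(w,-1,0)
H,S,V=np.moveaxis(hsv.astype(int),-1,0); v,u=np.mgrid[:420,:560]
box=lambda a,b,c,e:(u>=a)&(u<=b)&(v>=c)&(v<=e)
f=box(295,336,128,166)&(z>.066)&(z<.08)&(S<90)
rect(w,f&(v<147),'cheekL'); rect(w,f&(v>147),'cheekR'); rect(w,f,'fork')
rect(w,box(262,305,135,160)&(z>.06)&(S>110),'lug')
rect(w,box(295,340,40,85)&(z>.076),'knobbar')
rect(w,box(285,350,25,90)&(z>.045),'knob all')
rect(w,box(440,485,135,190)&(z>.225),'tab')
rect(w,box(420,490,20,280)&(z>.2)&(z<.212)&(V>150)&(S<60),'beam')
rect(w,box(270,395,205,235)&(z>.025)&(z<.04),'railR')
rect(w,box(280,400,75,215)&(z>.006)&(z<.017),'plate')
# front edge of plate
pe=[]
for vv in list(range(85,130))+list(range(170,205)):
    row=np.where((u[vv]>270)&(u[vv]<310)&(z[vv]>.006))[0]
    if len(row): pe.append(w[vv,row[0],:2])
pe=np.array(pe); l=np.polyfit(pe[:,1],pe[:,0],1); print('front edge deg',np.degrees(np.arctan(l[0])), 'x at y=.13',np.polyval(l,.13), np.std(pe[:,0]-np.polyval(l,pe[:,1])))
print('pin'); red=((H<8)|(H>172))&(S>150)
rect(w,box(300,335,310,355)&red&(z>.005),'red'); rect(w,box(300,322,288,328)&(z>.006)&~red,'shank')
E
```

```text
cheekL 279 rect [513.5 141.7] [ 9.4 45.6] 84.5 z [0.0701 0.0715 0.073 ]
   mean [0.5136 0.1418 0.0716] dir deg -5.72
cheekR 276 rect [508.2 114.8] [12.  50.7] 82.4 z [0.07   0.0716 0.0732]
   mean [0.5103 0.1142 0.0716] dir deg -6.74
fork 555 rect [509.7 128. ] [37.5 50.7] 84.5 z [0.0701 0.0715 0.0731]
   mean [0.5119 0.1281 0.0716] dir deg -101.97
lug 321 rect [471.6 132.7] [12.9 39.6] 84.5 z [0.061  0.0696 0.071 ]
   mean [0.4718 0.133  0.069 ] dir deg -5.61
knobbar 503 rect [523.3 242.4] [14.2 45.5] 75.9 z [0.0809 0.0872 0.0889]
   mean [0.5229 0.2418 0.0866] dir deg -14.28
knob all 2660 rect [527.  245.3] [76.8 76.6] 82.4 z [0.0474 0.0506 0.0879]
   mean [0.5243 0.2436 0.0586] dir deg -133.55
tab 924 rect [634.7 116.5] [39.9 14.5] 84.9 z [0.2273 0.2375 0.2393]
   mean [0.6327 0.1176 0.2358] dir deg -95.8
beam 4781 rect [623.8 117.9] [248.4  46.3] 85.6 z [0.2029 0.2054 0.2067]
   mean [0.6341 0.1339 0.2052] dir deg -94.85
railR 1779 rect [537.4  11.1] [ 36.3 185.6] 89.7 z [0.0272 0.0313 0.0332]
   mean [0.5373 0.0123 0.0311] dir deg 176.44
plate 11581 rect [565.4 119.8] [204.8 175.9] 84.6 z [0.01   0.0116 0.0132]
   mean [0.5561 0.1237 0.0116] dir deg -98.14
front edge deg 5.367797745850999 x at y=.13 0.4781189239204401 0.00016952051139852763
pin
red 254 rect [ 501.2 -206.2] [30.  49.7] 9.6 z [0.0138 0.0196 0.0216]
   mean [ 0.5005 -0.2009  0.0189] dir deg -80.86
shank 352 rect [ 487.1 -153.3] [26.3 63.6] 10.7 z [0.0095 0.0157 0.0186]
   mean [ 0.4911 -0.1528  0.015 ] dir deg -81.58
```

```bash
python3 - <<'E'
from h import *
for n in ['top0','w1','scene0']:
    im,d,P=load(n); w=cloud(d,P); x,y,z=np.moveaxis(w,-1,0)
    m=(z>.26)&(z<.6)&(x>.5)&(x<1.1)&(y>-.1)&(y<.45); p=w[m]
    if len(p):
        for a in np.arange(-.1,.45,.05):
            q=p[(p[:,1]>=a)&(p[:,1]<a+.05)]
            if len(q): print(n,round(a,2),len(q),'xmin',q[:,0].min().round(3),'z',q[:,2].min().round(3),q[:,2].max().round(3))
o=r.get_obs();xh=np.array([.9956,-.0941]);yh=np.array([.0941,.9956])
tab=np.array([.634,.1167])-.007*xh; st=tab-.0445*xh; print('tabfront',tab,'start',st)
dlt=st-o['eef_pos'][:2]; t=R.from_euler('xyz',o['orientation']).as_matrix(); print(o['orientation'],'tool delta',(t.T@np.r_[dlt,.214-o['eef_pos'][2]]).round(4))
E
```

```text
top0 -0.1 401 xmin 1.047 z 0.26 0.352
top0 -0.05 634 xmin 0.902 z 0.26 0.406
top0 0.0 1396 xmin 0.871 z 0.26 0.409
top0 0.05 1388 xmin 0.838 z 0.26 0.408
top0 0.1 1402 xmin 0.804 z 0.26 0.407
top0 0.15 1397 xmin 0.774 z 0.26 0.409
top0 0.2 1400 xmin 0.742 z 0.26 0.409
top0 0.25 1403 xmin 0.708 z 0.26 0.408
top0 0.3 1412 xmin 0.678 z 0.26 0.408
top0 0.35 958 xmin 0.659 z 0.26 0.408
top0 0.4 251 xmin 1.047 z 0.26 0.329
w1 0.05 2301 xmin 0.504 z 0.452 0.475
w1 0.1 10314 xmin 0.5 z 0.408 0.489
scene0 -0.1 910 xmin 1.043 z 0.261 0.6
scene0 -0.05 990 xmin 0.901 z 0.26 0.6
scene0 0.0 1355 xmin 0.87 z 0.26 0.599
scene0 0.05 1225 xmin 0.835 z 0.26 0.6
scene0 0.1 1075 xmin 0.803 z 0.26 0.6
scene0 0.15 1079 xmin 0.766 z 0.26 0.599
scene0 0.2 1066 xmin 0.738 z 0.261 0.599
scene0 0.25 1041 xmin 0.706 z 0.26 0.6
scene0 0.3 1033 xmin 0.672 z 0.26 0.6
scene0 0.35 825 xmin 0.658 z 0.261 0.6
scene0 0.4 603 xmin 1.041 z 0.333 0.6
tabfront [0.6270308 0.1173587] start [0.5827266  0.12154615]
[-3.14125990e+00  2.14017563e-04  1.47894342e+00] tool delta [0.0254 0.1099 0.1513]
```

Call:
apply_moves:
  steps:
    - [0, 0, 0, 0.006, 0.028, 0, 0]
    - [0, 0, 0, 0.006, 0.028, 0, 0]
    - [0, 0, 0, 0.006, 0.027, 0.02, 0]
    - [0, 0, 0, 0.007, 0.027, 0.03, 0]
    - [0, 0, 0, 0, 0, 0.035, 0]
    - [0, 0, 0, 0, 0, 0.035, 0]
    - [0, 0, 0, 0, 0, 0.03, 0]
    - [0, 0, 0, 0, 0, 0, 0]

```text
time_s: 3.35
eef_pos: [0.5808, 0.1205, 0.2118]
orientation: [-3.136, 0.003, 1.48]
force: [-0.7, -0.6, 0.4]
gripper_width: 0.0002
grasp_force: 0.0
```

Call:
apply_moves:
  steps:
    - [0, 0, 0, 0, 0.01, 0, 0]
    - [0, 0, 0, 0, 0.01, 0, 0]
    - [0, 0, 0, 0, 0.008, 0, 0]
    - [0, 0, 0, 0, 0.006, 0, 0]
    - [0, 0, 0, 0, 0.006, 0, 0]
    - [0, 0, 0, 0, 0.006, 0, 0]
    - [0, 0, 0, 0, 0.006, 0, 0]
    - [0, 0, 0, 0, 0.006, 0, 0]

```text
time_s: 4.15
eef_pos: [0.6412, 0.1154, 0.2155]
orientation: [-3.141, 0.0, 1.476]
force: [-0.5, -0.1, 0.2]
gripper_width: -0.0001
grasp_force: 0.0
```

```bash
python3 - <<'E'
from h import *
for n in ['scene','top']:
    im,d,P=snap(n,n+'1'); w=cloud(d,P); hsv=cv2.cvtColor(im,cv2.COLOR_RGB2HSV); z=w[...,2]
    m=(hsv[...,0]<18)&(hsv[...,0]>4)&(hsv[...,1]>150)&(w[...,1]>.05)&(w[...,1]<.2)&(w[...,0]<.72)&(w[...,0]>.55)&(z>.2)&(z<.25)
    rect(w,m,n)
E
```

```text
scene 69 rect [634.  114.8] [41.9 17.5] 77.9 z [0.215  0.2297 0.2411]
   mean [0.6313 0.1124 0.2291] dir deg -91.02
top 38 rect [631.3 107.7] [23.8 11.3] 87.4 z [0.2305 0.2361 0.2403]
   mean [0.6299 0.1059 0.2355] dir deg 93.24
```

```bash
python3 - <<'E'
from h import *
im,d,P=load('scene1'); a=cv2.resize(im[130:260,170:340,::-1],None,fx=4,fy=4,interpolation=cv2.INTER_CUBIC)
cv2.imwrite('pics/c3.png',a)
o=r.get_obs(); print({k:np.round(v,4).tolist() for k,v in o.items()})
E
```

```text
{'time_s': 4.25, 'joint_positions': [-0.6243, 0.3982, 0.466, 1.6596, -0.1935, 1.1299, -0.2016], 'joint_velocities': [-0.0064, -0.0128, -0.001, 0.0209, 0.0072, -0.0033, -0.008], 'joint_efforts': [0.2512, -84.0407, 10.8505, -46.6049, -0.0966, 0.0717, 0.1793], 'eef_pos': [0.6413, 0.1153, 0.2154], 'orientation': [3.1416, 0.0003, 1.4759], 'force': [-0.1828, 0.135, -0.6284], 'ft_torque': [0.0004, 0.0018, 0.0081], 'grasp_force': 0.0, 'gripper_width': -0.0002}
```

View pics/c3.png

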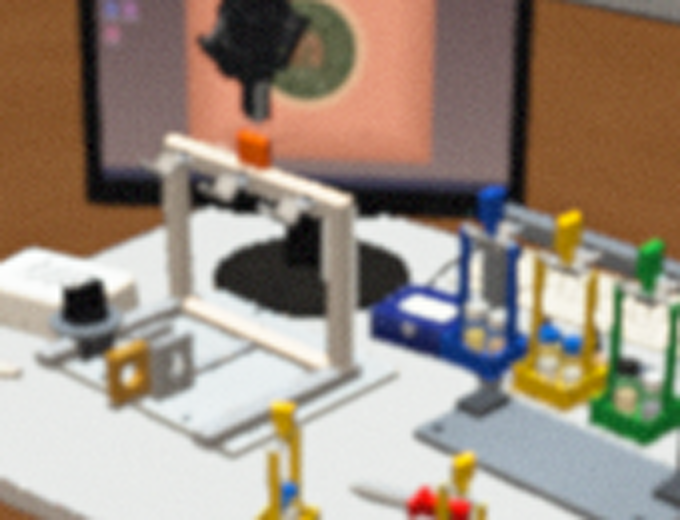

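```bash
python3 - <<'E'
from h import *
im,d,P=load('scene1'); w=cloud(d,P)
for v in range(140,172,2): print(v,[ (w[v,u].round(3).tolist(), im[v,u].tolist()) for u in (233,235)])
for v in range(172,190,3): print(v,[ (w[v,u].round(3).tolist()) for u in (233,)])
E
```

```text
140 [([0.621, 0.1, 0.338], [22, 23, 25]), ([0.634, 0.102, 0.335], [25, 23, 26])]
142 [([0.621, 0.101, 0.33], [22, 20, 23]), ([0.633, 0.101, 0.328], [24, 26, 29])]
144 [([0.625, 0.104, 0.321], [27, 24, 26]), ([0.635, 0.103, 0.319], [26, 24, 27])]
146 [([0.625, 0.104, 0.313], [24, 24, 23]), ([0.64, 0.107, 0.309], [26, 30, 28])]
148 [([0.624, 0.104, 0.306], [19, 22, 19]), ([0.642, 0.109, 0.301], [21, 23, 26])]
150 [([0.628, 0.108, 0.296], [32, 32, 33]), ([0.638, 0.106, 0.295], [60, 56, 55])]
152 [([0.633, 0.113, 0.286], [58, 54, 55]), ([0.637, 0.106, 0.287], [86, 86, 82])]
154 [([0.627, 0.107, 0.281], [63, 63, 58]), ([0.643, 0.111, 0.276], [87, 85, 77])]
156 [([0.629, 0.109, 0.273], [52, 52, 53]), ([0.636, 0.106, 0.271], [87, 86, 79])]
158 [([0.632, 0.112, 0.263], [70, 69, 61]), ([0.636, 0.106, 0.264], [92, 89, 83])]
160 [([0.634, 0.114, 0.254], [155, 113, 98]), ([0.636, 0.106, 0.256], [154, 111, 97])]
162 [([0.753, 0.22, 0.19], [229, 136, 100]), ([0.756, 0.212, 0.191], [216, 139, 107])]
164 [([0.629, 0.11, 0.241], [246, 117, 12]), ([0.634, 0.105, 0.24], [246, 131, 49])]
166 [([0.625, 0.107, 0.234], [196, 79, 3]), ([0.629, 0.1, 0.235], [212, 84, 5])]
168 [([0.631, 0.112, 0.224], [180, 68, 0]), ([0.632, 0.103, 0.225], [181, 68, 0])]
170 [([0.628, 0.11, 0.217], [182, 76, 23]), ([0.632, 0.103, 0.217], [178, 66, 0])]
172 [[0.631, 0.113, 0.207]]
175 [[0.63, 0.113, 0.195]]
178 [[0.747, 0.217, 0.122]]
181 [[0.744, 0.215, 0.109]]
184 [[0.914, 0.366, 0.002]]
187 [[0.895, 0.35, -0.003]]
```

```bash
python3 - <<'E'
from h import *
im,d,P=snap('wrist','w2'); o=r.get_obs(); w=cloud(d,P)
t=R.from_euler('xyz',o['orientation'])
q=(w.reshape(-1,3)-o['eef_pos'])@t.as_matrix()
q=q.reshape(w.shape)
m=(d>0)&(d<.2)
print('near pts z range',np.nanpercentile(q[m][:,2],[0.1,1,50,99,99.9]).round(4), m.sum(), 'depth range',d[d>0].min())
k=m&(q[...,2]>np.nanpercentile(q[m][:,2],97)); print(q[k][:8].round(3)); vv,uu=np.where(k); print(vv.mean(),uu.mean())
cv2.imwrite('pics/w2c.png',im[:,:,::-1])
# column profile along tool x~0 line
for v in range(230,400,10): print(v,[q[v,u].round(3).tolist() for u in (270,287,300)])
E
```

```text
near pts z range [-0.1303 -0.1288 -0.0925  0.0354  0.0442] 71575 depth range 0.058205776
[[0.134 0.084 0.047]
 [0.133 0.085 0.047]
 [0.133 0.085 0.045]
 [0.133 0.085 0.045]
 [0.133 0.085 0.044]
 [0.133 0.086 0.044]
 [0.132 0.086 0.043]
 [0.132 0.086 0.042]]
46.358938547486034 471.48556797020484
230 [[0.018, -0.008, -0.023], [0.017, 0.0, -0.021], [-0.059, 0.016, 0.205]]
240 [[0.013, -0.008, -0.024], [0.013, 0.0, -0.023], [-0.071, 0.016, 0.204]]
250 [[0.008, -0.008, -0.024], [0.007, 0.0, -0.021], [-0.084, 0.016, 0.203]]
260 [[0.003, -0.008, -0.023], [0.011, 0.0, -0.042], [0.011, 0.006, -0.042]]
270 [[0.011, -0.006, -0.052], [0.011, 0.0, -0.052], [0.011, 0.006, -0.051]]
280 [[0.011, -0.006, -0.061], [0.011, 0.0, -0.061], [0.011, 0.005, -0.06]]
290 [[0.011, -0.006, -0.069], [0.011, 0.0, -0.068], [0.011, 0.005, -0.068]]
300 [[0.012, -0.005, -0.077], [0.009, 0.0, -0.072], [0.012, 0.005, -0.078]]
310 [[0.011, -0.005, -0.082], [0.005, 0.0, -0.072], [0.012, 0.004, -0.083]]
320 [[0.012, -0.005, -0.088], [0.002, 0.0, -0.073], [0.012, 0.004, -0.089]]
330 [[0.012, -0.004, -0.093], [-0.003, 0.0, -0.072], [0.012, 0.004, -0.094]]
340 [[0.016, -0.004, -0.103], [-0.006, 0.0, -0.073], [0.012, 0.004, -0.098]]
350 [[0.013, -0.004, -0.104], [-0.009, 0.0, -0.074], [0.009, 0.004, -0.098]]
360 [[0.01, -0.004, -0.104], [-0.081, 0.001, 0.01], [0.006, 0.004, -0.099]]
370 [[0.009, -0.004, -0.106], [-0.089, 0.001, 0.01], [0.004, 0.004, -0.1]]
380 [[0.009, -0.004, -0.11], [0.01, 0.0, -0.11], [0.009, 0.003, -0.109]]
390 [[0.012, -0.003, -0.115], [0.011, 0.0, -0.115], [0.011, 0.003, -0.114]]
```

View pics/w2.png

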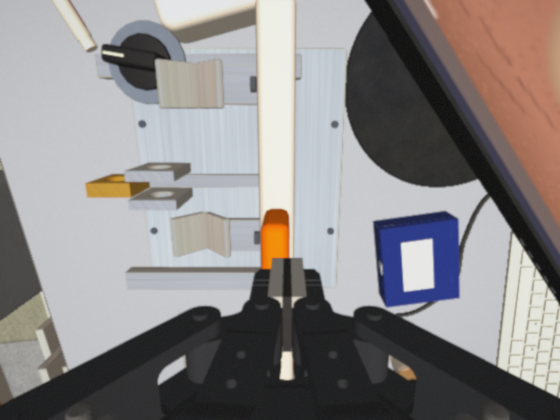

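```bash
python3 - <<'E'
from h import *
im,d,P=load('w2'); o=r.get_obs(); w=cloud(d,P)
t=R.from_euler('xyz',o['orientation']); q=((w.reshape(-1,3)-o['eef_pos'])@t.as_matrix()).reshape(w.shape)
for v in range(250,266): print(v,[q[v,u].round(4).tolist()+im[v,u].tolist() for u in (276,283,292)])
im,d,P=load('w1');e=np.array([.471,.1063,.3654]); t=R.from_euler('xyz',[-3.1413,0,1.4789]); w=cloud(d,P);q=((w.reshape(-1,3)-e)@t.as_matrix()).reshape(w.shape)
print('w1')
for v in range(252,290,3): print(v,[q[v,u].round(3).tolist() for u in (233,238,335,342)])
E
```

```text
250 [[0.0083, -0.0048, -0.0243, 241, 142, 10], [0.0077, -0.0015, -0.0229, 241, 135, 10], [-0.0059, 0.0034, 0.0108, 221, 209, 187]]
251 [[0.0075, -0.0048, -0.0239, 242, 143, 10], [0.0071, -0.0015, -0.0227, 241, 134, 10], [-0.006, 0.0034, 0.0095, 220, 208, 187]]
252 [[0.0064, -0.0049, -0.0223, 242, 142, 10], [0.0067, -0.0015, -0.0231, 241, 136, 10], [-0.0075, 0.0034, 0.0116, 220, 209, 187]]
253 [[0.0067, -0.0048, -0.0244, 242, 141, 10], [0.0059, -0.0015, -0.0224, 241, 134, 10], [-0.0076, 0.0034, 0.0103, 220, 207, 186]]
254 [[0.0058, -0.0049, -0.0233, 242, 142, 10], [0.0059, -0.0015, -0.0235, 241, 135, 10], [-0.0092, 0.0034, 0.0126, 220, 208, 186]]
255 [[0.0052, -0.0049, -0.0233, 241, 140, 10], [0.0053, -0.0015, -0.0234, 241, 135, 10], [-0.0084, 0.0034, 0.0091, 219, 207, 185]]
256 [[0.0046, -0.0049, -0.023, 239, 138, 10], [0.0045, -0.0015, -0.0229, 239, 131, 10], [-0.0101, 0.0034, 0.0117, 216, 201, 180]]
257 [[0.0044, -0.0049, -0.0238, 222, 128, 40], [0.0043, -0.0015, -0.0234, 220, 116, 10], [-0.0099, 0.0034, 0.0098, 188, 175, 157]]
258 [[0.0105, -0.0044, -0.0392, 149, 106, 83], [0.0111
[... 1586 characters left out ...]
.011, -0.022, -0.051], [0.011, -0.019, -0.052], [0.011, 0.019, -0.052], [0.011, 0.022, -0.052]]
273 [[0.011, -0.021, -0.054], [0.011, -0.019, -0.054], [0.011, 0.019, -0.054], [0.011, 0.021, -0.054]]
276 [[0.011, -0.021, -0.057], [0.011, -0.019, -0.057], [0.011, 0.018, -0.058], [0.011, 0.021, -0.057]]
279 [[0.011, -0.02, -0.06], [0.011, -0.018, -0.059], [0.01, 0.018, -0.058], [0.011, 0.021, -0.06]]
282 [[0.011, -0.02, -0.062], [0.009, -0.019, -0.059], [0.01, 0.018, -0.06], [0.011, 0.02, -0.062]]
285 [[0.01, -0.02, -0.063], [0.008, -0.019, -0.059], [0.008, 0.018, -0.059], [0.01, 0.02, -0.063]]
288 [[0.011, -0.019, -0.066], [0.008, -0.018, -0.061], [0.007, 0.018, -0.059], [0.011, 0.02, -0.066]]
```

Call:
apply_moves:
  steps:
    - [0, 0, 0, 0, -0.02, 0, 0]
    - [0, 0, 0, 0, -0.025, 0, 0]
    - [0, 0, 0, 0, 0, 0.02, 0]
    - [0, 0, 0, 0, 0, 0.022, 0]
    - [0, 0, 0, 0, 0, 0, 0]
    - [0, 0, 0, 0, 0.008, 0, 0]
    - [0, 0, 0, 0, 0.008, 0, 0]
    - [0, 0, 0, 0, 0.006, 0, 0]
    - [0, 0, 0, 0, 0.006, 0, 0]
    - [0, 0, 0, 0, 0.006, 0, 0]

```text
time_s: 5.3
eef_pos: [0.6303, 0.1164, 0.1738]
orientation: [-3.141, -0.0, 1.476]
force: [-3.7, 0.2, 2.6]
gripper_width: -0.0001
grasp_force: 2.0
```

Call:
apply_moves:
  steps:
    - [0, 0, 0, 0, 0.006, 0, 0]
    - [0, 0, 0, 0, 0.006, 0, 0]
    - [0, 0, 0, 0, 0.006, 0, 0]
    - [0, 0, 0, 0, 0.006, 0, 0]

```text
time_s: 5.7
eef_pos: [0.6542, 0.1141, 0.1735]
orientation: [-3.142, 0.0, 1.476]
force: [-3.8, -0.5, 2.1]
gripper_width: -0.0002
grasp_force: 1.9
```

Call:
apply_moves:
  steps:
    - [0, 0, 0, 0, 0.002, 0, 0]
    - [0, 0, 0, 0, 0.002, 0, 0]
    - [0, 0, 0, 0, 0.002, 0, 0]
    - [0, 0, 0, 0, 0.001, 0, 0]

```text
time_s: 6.1
eef_pos: [0.6563, 0.1139, 0.1733]
orientation: [-3.133, 0.0, 1.477]
force: [-45.3, 0.8, 27.6]
gripper_width: 0.0006
grasp_force: 22.4
```

Call:
apply_moves:
  steps:
    - [0, 0, 0, 0, -0.006, 0, 0]
    - [0, 0, 0, 0, -0.02, 0, 0]
    - [0, 0, 0, 0, -0.03, -0.02, 0]
    - [0, 0, 0, 0, -0.03, -0.03, 0]
    - [0, 0, 0, 0, -0.03, -0.03, 0.04]
    - [0, 0, 0, 0, -0.02, -0.03, 0.05]
    - [0, 0, 0, 0, 0, -0.03, 0.05]
    - [0, 0, 0, 0, 0, -0.02, 0.05]
    - [0, 0, 0, 0, 0, 0, 0.05]

```text
time_s: 7.0
eef_pos: [0.5266, 0.1267, 0.3365]
orientation: [3.137, -0.003, 1.476]
force: [0.1, 0.1, -0.0]
gripper_width: 0.0502
grasp_force: 0.0
```

```bash
python3 - <<'E'
from h import *
im,d,P=snap('wrist','w3'); w=cloud(d,P); hsv=cv2.cvtColor(im,cv2.COLOR_RGB2HSV); x,y,z=np.moveaxis(w,-1,0); print(r.get_obs()['eef_pos'])
H,S,V=np.moveaxis(hsv.astype(int),-1,0)
box=lambda a,b,c,e:(x>=a)&(x<=b)&(y>=c)&(y<=e)
rect(w,box(.48,.55,.1,.16)&(z>.064)&(z<.08)&(S<80),'fork')
rect(w,box(.42,.57,.1,.16)&(z>.06)&(z<.08)&(H>8)&(H<30)&(S>110),'lug')
rect(w,box(.48,.57,.2,.29)&(z>.08)&(z<.1),'knobbar')
rect(w,box(.6,.75,.05,.18)&(z>.225)&(z<.25),'tab')
red=((H<8)|(H>172))&(S>150)
rect(w,box(.4,.6,-.3,-.05)&red&(z>.005)&(z<.03),'red')
rect(w,box(.4,.6,-.3,-.05)&~red&(z>.007)&(z<.03),'shank')
cv2.imwrite('pics/c4.png',cv2.resize(im[60:330,200:500,::-1],None,fx=2.2,fy=2.2,interpolation=cv2.INTER_CUBIC))
E
```

```text
[0.52599027 0.12652258 0.334617  ]
fork 611 rect [512.3 128.4] [38.  44.8] 85.0 z [0.066  0.0714 0.0728]
   mean [0.5124 0.1281 0.0711] dir deg -91.56
lug 340 rect [512.6 128.6] [13.2 39. ] 84.6 z [0.0672 0.0695 0.0708]
   mean [0.5127 0.1289 0.0693] dir deg -5.39
knobbar 513 rect [523.5 242.6] [14.3 45.4] 75.4 z [0.0845 0.0873 0.0888]
   mean [0.5235 0.2421 0.087 ] dir deg -14.77
tab 1035 rect [675.7 112.7] [39.7 14.1] 84.6 z [0.2273 0.2374 0.2393]
   mean [0.6741 0.114  0.2358] dir deg -96.1
red 281 rect [ 496.4 -205. ] [51.4 29.5] 89.0 z [0.0114 0.0196 0.0213]
   mean [ 0.5006 -0.2006  0.0187] dir deg -81.55
shank 1125 rect [ 501.7 -166.7] [140.9 207. ] 84.8 z [0.0089 0.0123 0.0201]
   mean [ 0.5263 -0.1641  0.0137] dir deg 154.79
```

View pics/c4.png

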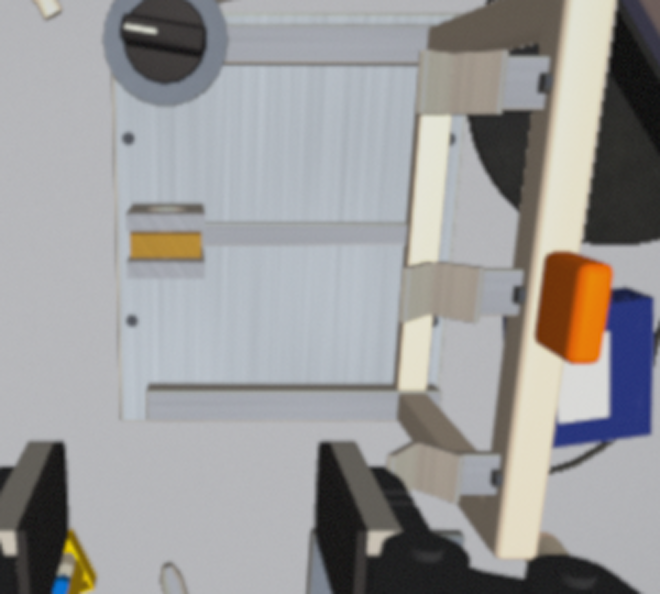

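Call:
apply_moves:
  steps:
    - [0, 0, 0, -0.04, 0, 0, 0.05]
    - [0, 0, 0, -0.04, 0, 0, 0.05]
    - [0, 0, 0, -0.04, 0, 0, 0.05]
    - [0, 0, 0, -0.04, 0, 0, 0.05]
    - [0, 0, 0, -0.04, 0, 0, 0.05]
    - [0, 0, 0, -0.04, 0, 0, 0.05]
    - [0, 0, 0, -0.03, 0, 0.03, 0.05]
    - [0, 0, -7.5, 0, 0, 0.03, 0.05]
    - [0, 0, -7.5, 0, 0, 0.025, 0.05]
    - [0, 0, 0, 0, 0, 0, 0.05]

```text
time_s: 8.05
eef_pos: [0.4976, -0.1424, 0.2451]
orientation: [-3.136, -0.0, 1.74]
force: [0.8, 0.5, 0.8]
gripper_width: 0.0502
grasp_force: 0.0
```

```bash
cat > pinlook.py <<'E'
from h import *
import sys
im,d,P=snap('wrist',sys.argv[1]); o=r.get_obs(); w=cloud(d,P); hsv=cv2.cvtColor(im,cv2.COLOR_RGB2HSV); x,y,z=np.moveaxis(w,-1,0)
H,S,V=np.moveaxis(hsv.astype(int),-1,0)
red=((H<8)|(H>172))&(S>140)&(z<.04)&(z>.003)&(y>-.4)&(y<0)&(x<.6)&(x>.42)
rect(w,red,'red'); pr=w[red&(z>.015)]; c=pr.mean(0)
near=(np.hypot(x-c[0],y-c[1])<.13)&(z>.007)&(z<.03)&~red&(S<60)&(x<.56)
n,lab,st,ce=cv2.connectedComponentsWithStats(near.astype(np.uint8))
k=1+np.argmax(st[1:,4]); sh=w[lab==k]; rect(w,lab==k,'shank')
# axis from shank top ridge: highest points
ps=sh[sh[:,2]>np.percentile(sh[:,2],60)]; q=ps[:,:2]-ps[:,:2].mean(0); e=np.linalg.svd(q,full_matrices=False)[2][0]
if e[1]<0: e=-e
print('shank axis deg',np.degrees(np.arctan2(e[1],e[0])),'ridge mean',ps.mean(0))
a=sh[:,:2].mean(0)-c[:2]; a/=np.linalg.norm(a); print('red->shank dir',np.degrees(np.arctan2(a[1],a[0])))
s=(pr[:,:2]-c[:2])@a; sh_s=(sh[:,:2]-c[:2])@a; print('red extent',np.percentile(s,[.5,99.5]),'shank extent',np.percentile(sh_s,[.5,99.5]))
wid=(pr[:,:2]-c[:2])@np.array([-a[1],a[0]])
for lo in np.arange(-.04,.04,.008):
    m=(s>lo)&(s<lo+.008)
    if m.sum()>3: print(round(lo,3),m.sum(),'width',wid[m].min().round(4),wid[m].max().round(4),'z',np.median(pr[m,2]).round(4))
print('red top mean',c,'eef',o['eef_pos'],o['orientation'])
yel=(H>20)&(H<35)&(S>130)&(x<.52)
n,lab,st,ce=cv2.connectedComponentsWithStats(yel.astype(np.uint8))
for k in range(1,n):
    if st[k,4]>150:
        p=w[lab==k]; p=p[np.isfinite(p[:,0])]; print('yellow',st[k,4],np.percentile(p,2,axis=0).round(3),np.percentile(p,98,axis=0).round(3))
E
python3 pinlook.py w4
```

```text
red 544 rect [ 500.2 -207.6] [31.6 50.5] 9.1 z [0.0175 0.0197 0.0212]
   mean [ 0.4996 -0.2027  0.0195] dir deg -80.36
shank 727 rect [ 490.8 -152.2] [17.2 61.7] 9.8 z [0.0103 0.016  0.0185]
   mean [ 0.4911 -0.1528  0.0154] dir deg -80.28
shank axis deg 100.26067977698641 ridge mean [ 0.4918631  -0.15864665  0.01766954]
red->shank dir 99.65477745489832
red extent [-0.02913416  0.02090473] shank extent [0.02185513 0.08256683]
-0.032 45 width -0.0061 0.0064 z 0.02
-0.024 62 width -0.0061 0.0063 z 0.0202
-0.016 69 width -0.0061 0.0063 z 0.0201
-0.008 72 width -0.0061 0.0063 z 0.0202
0.0 70 width -0.0073 0.0062 z 0.0196
0.008 88 width -0.0145 0.0146 z 0.0193
0.016 120 width -0.0158 0.0158 z 0.0194
red top mean [ 0.49970968 -0.20336948  0.01972982] eef [ 0.49868327 -0.14249778  0.24718565] [-3.13812552e+00  1.40268431e-04  1.73452546e+00]
yellow 1630 [ 0.377 -0.141  0.   ] [ 0.427 -0.093  0.124]
yellow 547 [ 0.4   -0.29   0.001] [ 0.471 -0.14   0.29 ]
```

View pics/w4.png

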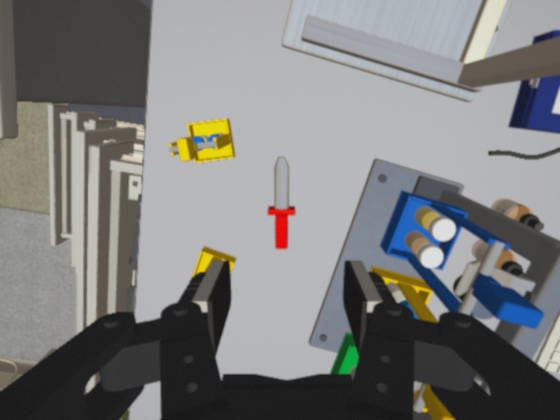

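```bash
python3 - <<'E'
from h import *
for n in ['top0','scene0','w1']:
    im,d,P=load(n); w=cloud(d,P); hsv=cv2.cvtColor(im,cv2.COLOR_RGB2HSV); H,S,V=np.moveaxis(hsv.astype(int),-1,0)
    m=(H>18)&(H<36)&(S>110)&(w[...,0]<.5)&(w[...,0]>.35)&(w[...,1]<0)&(w[...,1]>-.35)&(w[...,2]>-.01)&(w[...,2]<.2)
    k,lab,st,ce=cv2.connectedComponentsWithStats(m.astype(np.uint8))
    for i in range(1,k):
        if st[i,4]>25:
            p=w[lab==i]; print(n,st[i,4],p.min(0).round(3),p.max(0).round(3))
o=r.get_obs(); t=R.from_euler('xyz',o['orientation']).as_matrix(); print(o['eef_pos'],o['orientation'],(t.T@(np.array([.5011,-.2113,-.036])-o['eef_pos'])).round(4))
E
```

```text
top0 150 [ 0.396 -0.305 -0.005] [ 0.444 -0.258  0.127]
top0 148 [ 0.375 -0.143 -0.006] [ 0.424 -0.093  0.127]
scene0 69 [ 0.393 -0.127  0.046] [ 0.426 -0.103  0.127]
scene0 46 [ 0.411 -0.287  0.095] [ 0.431 -0.276  0.127]
scene0 156 [ 0.373 -0.145  0.   ] [ 0.43  -0.092  0.088]
scene0 149 [ 0.396 -0.307  0.001] [ 0.443 -0.255  0.09 ]
w1 552 [ 0.379 -0.142 -0.001] [ 0.43  -0.089  0.092]
w1 159 [ 0.397 -0.126  0.093] [ 0.408 -0.107  0.125]
w1 446 [ 0.401 -0.303 -0.001] [ 0.449 -0.254  0.049]
[ 0.49868327 -0.14249778  0.24718565] [-3.13812552e+00  1.40268431e-04  1.73452546e+00] [-0.0682 -0.0078  0.2832]
```

Call:
apply_moves:
  steps:
    - [0, 0, 0, -0.034, -0.004, 0, 0.05]
    - [0, 0, 0, -0.034, -0.004, 0.02, 0.05]
    - [0, 0, 0, 0, 0, 0.04, 0.05]
    - [0, 0, 0, 0, 0, 0.04, 0.05]
    - [0, 0, 0, 0, 0, 0.04, 0.05]
    - [0, 0, 0, 0, 0, 0.04, 0.05]
    - [0, 0, 0, 0, 0, 0.04, 0.05]
    - [0, 0, 0, 0, 0, 0.03, 0.05]
    - [0, 0, 0, 0, 0, 0.01, 0.05]
    - [0, 0, 0, 0, 0, 0, 0.05]

```text
time_s: 9.1
eef_pos: [0.5034, -0.2108, -0.0115]
orientation: [-3.141, -0.0, 1.736]
force: [0.2, -0.8, 0.6]
gripper_width: 0.0499
grasp_force: 0.0
```

```bash
python3 - <<'E'
from h import *
im,d,P=snap('wrist','w5'); o=r.get_obs(); w=cloud(d,P); x,y,z=np.moveaxis(w,-1,0); H,S,V=np.moveaxis(cv2.cvtColor(im,cv2.COLOR_RGB2HSV).astype(int),-1,0)
t=R.from_euler('xyz',o['orientation']).as_matrix(); q=((w.reshape(-1,3)-o['eef_pos'])@t).reshape(w.shape)
m=(z>.007)&(z<.025)&(q[...,0]>.02)&(q[...,0]<.16)&(abs(q[...,1])<.05)
k,lab,st,ce=cv2.connectedComponentsWithStats(m.astype(np.uint8)); i=1+np.argmax(st[1:,4]); p=q[lab==i]
for a in np.arange(.02,.12,.01):
    s=p[(p[:,0]>=a)&(p[:,0]<a+.01)]
    if len(s)>3: print(round(a,2),'y',s[:,1].min().round(4),s[:,1].max().round(4),'z',s[:,2].min().round(4))
print(o['eef_pos'],o['orientation'])
E
```

```text
0.02 y -0.0203 0.0135 z -0.0317
0.03 y -0.0122 0.0056 z -0.031
0.04 y -0.0124 0.0055 z -0.0302
0.05 y -0.0123 0.0053 z -0.0299
0.06 y -0.012 0.0057 z -0.0308
0.07 y -0.0124 0.0056 z -0.0296
0.08 y -0.0117 0.005 z -0.0283
0.09 y -0.0073 0.0007 z -0.0242
[ 0.50397017 -0.2110755  -0.01046566] [3.14098134e+00 3.78262319e-04 1.73618257e+00]
```

Call:
apply_moves:
  steps:
    - [0, 0, 0, 0, -0.0034, 0.005, 0.05]
    - [0, 0, 0, 0, 0, 0.01, 0.05]
    - [0, 0, 0, 0, 0, 0.008, 0.05]
    - [0, 0, 0, 0, 0, 0, 0.05]
    - [0, 0, 0, 0, 0, 0, 0.01]
    - [0, 0, 0, 0, 0, 0, 0.01]
    - [0, 0, 0, 0, 0, 0, 0.01]
    - [0, 0, 0, 0, 0, 0, 0.01]
    - [0, 0, 0, 0, 0, 0, 0.01]
    - [0, 0, 0, 0, 0, 0, 0.01]

```text
time_s: 10.15
eef_pos: [0.4999, -0.2115, -0.0342]
orientation: [3.141, 0.0, 1.738]
force: [-2.5, -0.9, 6.3]
gripper_width: 0.0146
grasp_force: 60.1
```

Call:
apply_moves:
  steps:
    - [0, 0, 0, 0, 0, -0.02, 0.01]
    - [0, 0, 0, 0, 0, -0.03, 0.01]
    - [0, 0, 0, 0, 0, -0.04, 0.01]
    - [0, 0, 0, 0, 0, -0.04, 0.01]
    - [0, 0, 7.5, 0, 0, 0, 0.01]
    - [0, 0, 7.5, 0, 0, 0, 0.01]
    - [0, 0, 0, 0, 0, 0, 0.01]

```text
time_s: 10.85
eef_pos: [0.4999, -0.211, 0.0957]
orientation: [3.141, 0.0, 1.474]
force: [-0.9, -0.5, -0.8]
gripper_width: 0.0148
grasp_force: 59.2
```

Call:
apply_moves:
  steps:
    - [0, 0, 0, 0.04, -0.004, 0, 0.01]
    - [0, 0, 0, 0.04, -0.004, 0, 0.01]
    - [0, 0, 0, 0.04, -0.004, 0, 0.01]
    - [0, 0, 0, 0.04, -0.004, 0, 0.01]
    - [0, 0, 0, 0.044, -0.003, 0, 0.01]
    - [0, 0, 0, 0, 0, 0.03, 0.01]
    - [0, 0, 0, 0, 0, 0.03, 0.01]
    - [0, 0, 0, 0, 0, 0.02, 0.01]
    - [0, 0, 0, 0, 0, 0, 0.01]
    - [0, 0, 0, 0, 0, 0, 0.01]

```text
time_s: 11.85
eef_pos: [0.5, -0.0069, 0.0157]
orientation: [-3.141, 0.001, 1.478]
force: [0.2, 0.4, 0.1]
gripper_width: 0.0145
grasp_force: 59.2
```

```bash
cat > insp.py <<'E'
from h import *
import sys
im,d,P=snap('wrist',sys.argv[1]); o=r.get_obs(); w=cloud(d,P); x,y,z=np.moveaxis(w,-1,0)
t=R.from_euler('xyz',o['orientation']).as_matrix(); q=((w.reshape(-1,3)-o['eef_pos'])@t).reshape(w.shape)
H,S,V=np.moveaxis(cv2.cvtColor(im,cv2.COLOR_RGB2HSV).astype(int),-1,0); red=((H<8)|(H>172))&(S>130)
m=(q[...,0]>.028)&(q[...,0]<.14)&(abs(q[...,1])<.03)&(q[...,2]>-.065)&(q[...,2]<-.025)&~red&(w[...,1]<.108)
k,lab,st,ce=cv2.connectedComponentsWithStats(m.astype(np.uint8)); i=1+np.argmax(st[1:,4]); p=q[lab==i]; pw=w[lab==i]
for a in np.arange(.03,.12,.01):
    s_=(p[:,0]>=a)&(p[:,0]<a+.01); s=p[s_]
    if len(s)>3: 
        zt=np.percentile(s[:,2],8); print(round(a,2),len(s),'yc',((np.percentile(s[:,1],2)+np.percentile(s[:,1],98))/2).round(4),'wid',(s[:,1].max()-s[:,1].min()).round(4),'ztop',zt.round(4),'world z top',np.percentile(pw[s_,2],95).round(4))
print('xmax',np.percentile(p[:,0],99.5))
f=(x>.48)&(x<.55)&(y>.1)&(y<.16)&(z>.064)&(z<.08)&(S<80)
if f.sum()>20:
    rect(w,f,'fork'); F=q[f]; print('fork in tool: y range',np.percentile(F[:,1],[1,50,99]).round(4),'mid',((np.percentile(F[:,1],1)+np.percentile(F[:,1],99))/2).round(4),'x min',np.percentile(F[:,0],1).round(4))
print(o['eef_pos'].round(4) if hasattr(o['eef_pos'],'round') else o['eef_pos'],np.round(o['orientation'],4),o['gripper_width'])
E
python3 insp.py w6
```

```text
0.03 1132 yc -0.0006 wid 0.0178 ztop -0.0519 world z top 0.0684
0.04 1194 yc -0.0004 wid 0.0178 ztop -0.0518 world z top 0.0683
0.05 1280 yc -0.0004 wid 0.0179 ztop -0.0516 world z top 0.0681
0.06 1364 yc -0.0004 wid 0.018 ztop -0.0514 world z top 0.0679
0.07 1420 yc -0.0002 wid 0.0179 ztop -0.0512 world z top 0.0677
0.08 993 yc -0.0003 wid 0.0166 ztop -0.0496 world z top 0.0662
0.09 55 yc -0.0003 wid 0.0083 ztop -0.0463 world z top 0.0626
xmax 0.09022583391396548
[ 0.5006 -0.0068  0.0163] [3.1411 0.     1.4772] 0.014407926742987976
```

View pics/w6.png

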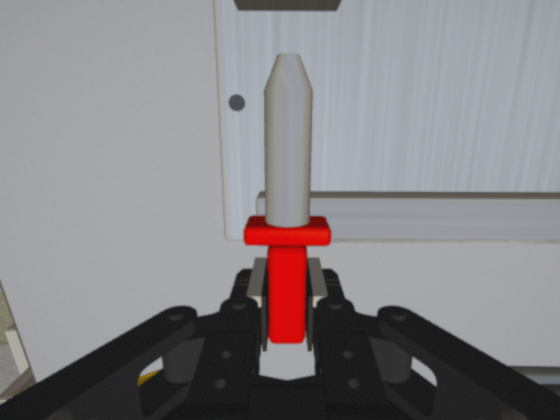

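Call:
apply_moves:
  steps:
    - [0, 0, 0, 0, -0.0007, 0.007, 0.01]
    - [0, 0, 0, 0, 0, 0.006, 0.01]
    - [0, 0, 0, 0.01, 0, 0, 0.01]
    - [0, 0, 0, 0.01, 0, 0, 0.01]
    - [0, 0, 0, 0, 0, 0, 0.01]
    - [0, 0, 0, 0, 0, 0, 0.01]

```text
time_s: 12.5
eef_pos: [0.5015, 0.0141, 0.0026]
orientation: [3.141, 0.0, 1.477]
force: [0.0, 0.5, -0.8]
gripper_width: 0.0146
grasp_force: 59.2
```

```bash
python3 insp.py w7
```

```text
0.03 1127 yc -0.0002 wid 0.0178 ztop -0.0525 world z top 0.0554
0.04 1182 yc -0.0001 wid 0.0178 ztop -0.0523 world z top 0.0552
0.05 1262 yc -0.0001 wid 0.0179 ztop -0.0522 world z top 0.055
0.06 1348 yc 0.0 wid 0.018 ztop -0.052 world z top 0.0549
0.07 1440 yc 0.0002 wid 0.0178 ztop -0.0517 world z top 0.0546
0.08 1026 yc 0.0002 wid 0.0165 ztop -0.0504 world z top 0.0533
0.09 88 yc 0.0002 wid 0.0086 ztop -0.0469 world z top 0.0496
xmax 0.09070204878699764
fork 4447 rect [510.8 111.9] [ 6.1 46.3] 84.8 z [0.0658 0.0713 0.0726]
   mean [0.5109 0.1114 0.0707] dir deg -5.4
fork in tool: y range [-0.0223  0.0004  0.0227] mid 0.0002 x min 0.0958
[0.5014 0.0137 0.0026] [3.1414e+00 1.0000e-04 1.4767e+00] 0.014651544854909394
```

View pics/w7.png

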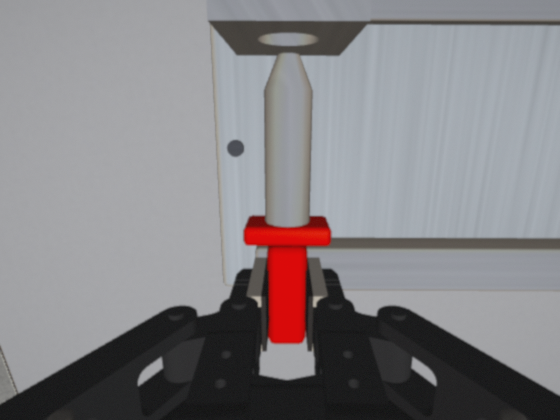

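Call:
apply_moves:
  steps:
    - [0, 0, 0, 0.005, 0, 0, 0.01]
    - [0, 0, 0, 0.005, 0, 0, 0.01]
    - [0, 0, 0, 0.005, 0, 0, 0.01]
    - [0, 0, 0, 0.005, 0, 0, 0.01]
    - [0, 0, 0, 0.005, 0, 0, 0.01]

```text
time_s: 13.05
eef_pos: [0.5038, 0.0389, 0.0025]
orientation: [-3.142, 0.0, 1.476]
force: [0.6, -0.8, -1.2]
gripper_width: 0.0144
grasp_force: 59.2
```

Call:
apply_moves:
  steps:
    - [0, 0, 0, 0.005, 0, 0, 0.01]
    - [0, 0, 0, 0.006, 0, 0, 0.01]
    - [0, 0, 0, 0.006, 0, 0, 0.01]
    - [0, 0, 0, 0.006, 0, 0, 0.01]
    - [0, 0, 0, 0.006, 0, 0, 0.01]
    - [0, 0, 0, 0.004, 0, 0, 0.01]
    - [0, 0, 0, 0.003, 0, 0, 0.01]
    - [0, 0, 0, 0.002, 0, 0, 0.01]
    - [0, 0, 0, 0, 0, 0, 0.01]

```text
time_s: 13.95
eef_pos: [0.5073, 0.0764, 0.0025]
orientation: [-3.142, 0.0, 1.476]
force: [-0.2, 0.3, -0.5]
gripper_width: 0.0145
grasp_force: 59.2
```

Smooth so far; about 4 mm remain before the head seats.

Call:
apply_moves:
  steps:
    - [0, 0, 0, 0.002, 0, 0, 0.01]
    - [0, 0, 0, 0.0015, 0, 0, 0.01]
    - [0, 0, 0, 0.001, 0, 0, 0.01]
    - [0, 0, 0, 0.001, 0, 0, 0.01]
    - [0, 0, 0, 0, 0, 0, 0.01]

```text
time_s: 14.45
eef_pos: [0.5077, 0.0805, 0.0025]
orientation: [3.142, 0.001, 1.475]
force: [-0.2, -7.7, 0.6]
gripper_width: 0.0147
grasp_force: 59.4
```

Call:
apply_moves:
  steps:
    - [0, 0, 0, 0.001, 0, 0, 0.01]
    - [0, 0, 0, 0, 0, 0, 0.01]
    - [0, 0, 0, -0.001, 0, 0, 0.015]
    - [0, 0, 0, 0, 0, 0, 0.03]
    - [0, 0, 0, 0, 0, 0, 0.05]
    - [0, 0, 0, 0, 0, 0, 0.05]

```text
time_s: 15.05
eef_pos: [0.5079, 0.082, 0.0025]
orientation: [3.142, -0.0, 1.476]
force: [0.4, 0.1, 0.3]
gripper_width: 0.0503
grasp_force: 0.0
```

Call:
apply_moves:
  steps:
    - [0, 0, 0, 0, 0, -0.02, 0.05]
    - [0, 0, 0, 0, 0, -0.04, 0.05]
    - [0, 0, 0, 0, 0, -0.04, 0.05]
    - [0, 0, 0, 0, 0, -0.04, 0.05]
    - [0, 0, 0, 0, 0, -0.03, 0.05]
    - [0, 0, 0, 0, 0, 0, 0.05]

```text
time_s: 15.65
eef_pos: [0.5098, 0.0824, 0.1761]
orientation: [3.137, -0.004, 1.476]
force: [-0.3, 0.8, -1.1]
gripper_width: 0.0504
grasp_force: 0.0
```

```bash
python3 - <<'E'
from h import *
im,d,P=snap('wrist','w8'); o=r.get_obs(); w=cloud(d,P); x,y,z=np.moveaxis(w,-1,0); H,S,V=np.moveaxis(cv2.cvtColor(im,cv2.COLOR_RGB2HSV).astype(int),-1,0)
xh=np.array([.9956,-.0941]);yh=np.array([.0941,.9956]);F=np.array([.5123,.1285])
lx=(x-F[0])*xh[0]+(y-F[1])*xh[1]; ly=(x-F[0])*yh[0]+(y-F[1])*yh[1]
red=((H<8)|(H>172))&(S>130)&(abs(lx)<.04)&(abs(ly)<.12)&(z>.02)
print('red local y',np.percentile(ly[red],[1,99]).round(4),'x',np.percentile(lx[red],[1,99]).round(4),'z',np.percentile(z[red],[5,50,95]).round(4))
rect(w,(x>.42)&(x<.57)&(y>.1)&(y<.16)&(z>.06)&(z<.08)&(H>8)&(H<30)&(S>110),'lug')
rect(w,(x>.48)&(x<.57)&(y>.2)&(y<.29)&(z>.08)&(z<.1),'knobbar')
print(o['eef_pos'],o['orientation'],o['joint_positions'])
E
```

```text
red local y [-0.0691 -0.0192] x [-0.0131  0.0149] z [0.0514 0.0532 0.0552]
lug 901 rect [512.3 128.2] [14.2 40.7] 84.4 z [0.0679 0.0695 0.0707]
   mean [0.5126 0.1286 0.0692] dir deg -6.19Traceback (most recent call last):
  File "<stdin>", line 8, in <module>
  File "h.py", line 19, in rect
    r_=cv2.minAreaRect((p[:,:2]*1000).astype(np.float32)); print(name,len(p),'rect',np.round(r_[0],1),np.round(r_[1],1),round(r_[2],1),'z',np.percentile(p[:,2],[5,50,95]).round(4))
                                                                                                                                           ~~~~~~~~~~~~~^^^^^^^^^^^^^^^^^^
    return _quantile_unchecked(
        a, q, axis, out, overwrite_input, method, keepdims, weights)
    return _ureduce(a,
                    func=_quantile_ureduce_func,
    ...<5 lines>...
                    overwrite_input=overwrite_input,
                    method=method)
    r = func(a, **kwargs)
    result = _quantile(arr,
                       quantiles=q,
    ...<2 lines>...
                       out=out,
                       weights=wgt)
    slices_having_nans = np.isnan(arr[-1, ...])
                                  ~~~^^^^^^^^^
IndexError: index -1 is out of bounds for axis 0 with size 0
```

Call:
apply_moves:
  steps:
    - [0, 0, 0, 0.04, 0, 0, 0.05]
    - [0, 0, 0, 0.04, 0, 0, 0.05]
    - [0, 0, 0, 0.04, 0, 0, 0.05]
    - [0, 0, 0, 0.04, -0.001, 0, 0.05]
    - [0, 0, 0, 0, 0, 0, 0.05]

```text
time_s: 16.2
eef_pos: [0.5208, 0.2468, 0.1708]
orientation: [-3.14, 0.001, 1.483]
force: [0.2, -0.7, -0.7]
gripper_width: 0.0504
grasp_force: 0.0
```

Call:
apply_moves:
  steps:
    - [0, 0, -8, 0, 0, 0, 0.05]
    - [0, 0, -8, 0, 0, 0, 0.05]
    - [0, 0, -8, 0, 0, 0, 0.05]
    - [0, 0, -8, 0, 0, 0, 0.05]
    - [0, 0, -8, 0, 0, 0, 0.05]
    - [0, 0, -8, 0, 0, 0, 0.05]
    - [0, 0, -8, 0, 0, 0, 0.05]
    - [0, 0, -8, 0, 0, 0, 0.05]
    - [0, 0, -8.5, 0, 0, 0, 0.05]
    - [0, 0, -8.5, 0, 0, 0, 0.05]

```text
time_s: 17.2
eef_pos: [0.5213, 0.2405, 0.1713]
orientation: [-3.14, -0.001, 2.896]
force: [0.8, -0.2, 0.0]
gripper_width: 0.0501
grasp_force: 0.0
```

```bash
cat > knob.py <<'E'
from h import *
import sys
im,d,P=snap('wrist',sys.argv[1]); o=r.get_obs(); w=cloud(d,P); x,y,z=np.moveaxis(w,-1,0)
m=(x>.47)&(x<.58)&(y>.19)&(y<.3)&(z>.076)&(z<.094)&(d>.12)
if m.sum()>10: rect(w,m,'knobbar')
t=R.from_euler('xyz',o['orientation']).as_matrix(); print('delta tool',(t.T@(np.array([.5235,.2424,.022])-o['eef_pos'])).round(4))
print(np.round(o['eef_pos'],4),np.degrees(o['orientation']).round(2),np.round(o['joint_positions'],2))
E
python3 knob.py w9
```

```text
knobbar 986 rect [523.5 243. ] [13.6 44.9] 75.8 z [0.0846 0.0872 0.0885]
   mean [0.5219 0.2432 0.0869] dir deg -14.6
delta tool [-0.0017  0.0025  0.1494]
[0.5214 0.2405 0.1714] [-1.7993e+02 -7.0000e-02  1.6649e+02] [-0.9   0.3   0.44  1.88 -0.15  0.99  0.94]
```

Call:
apply_moves:
  steps:
    - [0, 0, 1, -0.0017, 0.0025, 0.02, 0.05]
    - [0, 0, 0, 0, 0, 0.04, 0.05]
    - [0, 0, 0, 0, 0, 0.04, 0.05]
    - [0, 0, 0, 0, 0, 0.03, 0.05]
    - [0, 0, 0, 0, 0, 0.019, 0.05]
    - [0, 0, 0, 0, 0, 0, 0.05]
    - [0, 0, 0, 0, 0, 0, 0.05]

```text
time_s: 17.95
eef_pos: [0.5241, 0.2425, 0.0234]
orientation: [-3.14, -0.001, 2.87]
force: [-0.1, -0.0, 0.2]
gripper_width: 0.0504
grasp_force: 0.0
```

Call:
apply_moves:
  steps:
    - [0, 0, 0, 0, 0, 0, 0.01]
    - [0, 0, 0, 0, 0, 0, 0.01]
    - [0, 0, 0, 0, 0, 0, 0.01]
    - [0, 0, 0, 0, 0, 0, 0.01]
    - [0, 0, 0, 0, 0, 0, 0.01]

```text
time_s: 18.45
eef_pos: [0.5246, 0.2429, 0.0247]
orientation: [3.141, 0.001, 2.872]
force: [-3.0, -3.4, 11.3]
gripper_width: 0.0135
grasp_force: 58.6
```

Call:
apply_moves:
  steps:
    - [0, 0, 0, 0, 0, -0.002, 0.01]
    - [0, 0, 6, 0, 0, 0, 0.01]
    - [0, 0, 7, 0, 0, 0, 0.01]
    - [0, 0, 7, 0, 0, 0, 0.01]
    - [0, 0, 7, 0, 0, 0, 0.01]
    - [0, 0, 7, 0, 0, 0, 0.01]
    - [0, 0, 7, 0, 0, 0, 0.01]
    - [0, 0, 7, 0, 0, 0, 0.01]
    - [0, 0, 7, 0, 0, 0, 0.01]
    - [0, 0, 7, 0, 0, 0, 0.01]

```text
time_s: 19.45
eef_pos: [0.5241, 0.2424, 0.025]
orientation: [-3.141, 0.001, 1.785]
force: [6.3, -3.1, -22.8]
gripper_width: 0.0129
grasp_force: 63.6
```

```bash
python3 - <<'E'
from h import *
o=r.get_obs(); print(o['ft_torque'],o['force'],np.degrees(o['orientation']))
E
```

```text
[-0.54909536 -1.45538193  0.07437457] [  6.25047889  -3.11771216 -22.75425802] [-1.79991506e+02  6.90642739e-02  1.02270935e+02]
```

Call:
apply_moves:
  steps:
    - [0, 0, 3, 0, 0, 0.002, 0.01]
    - [0, 0, 3, 0, 0, 0, 0.01]
    - [0, 0, 2, 0, 0, 0, 0.01]
    - [0, 0, 2, 0, 0, 0, 0.01]
    - [0, 0, 0, 0, 0, 0, 0.01]

```text
time_s: 19.95
eef_pos: [0.5242, 0.2425, 0.0247]
orientation: [-3.141, -0.0, 1.615]
force: [-6.9, -7.1, 19.6]
gripper_width: 0.013
grasp_force: 72.8
```

```bash
python3 - <<'E'
from h import *
o=r.get_obs(); print(o['ft_torque'],o['force'],np.degrees(o['orientation']),o['joint_efforts'][-1])
E
```

```text
[-1.62489078  1.49467557  1.07802574] [-6.85317288 -7.06680978 19.55008727] [-1.79987197e+02 -5.73915054e-03  9.25307801e+01] -1.8656555190682411
```

Call:
apply_moves:
  steps:
    - [0, 0, 2, 0, 0, 0, 0.01]
    - [0, 0, 0, 0, 0, 0, 0.01]
    - [0, 0, 0, 0, 0, 0, 0.03]
    - [0, 0, 0, 0, 0, 0, 0.05]
    - [0, 0, 0, 0, 0, -0.01, 0.05]
    - [0, 0, 0, 0, 0, -0.03, 0.05]
    - [0, 0, 0, 0, 0, -0.04, 0.05]
    - [0, 0, 0, 0, 0, -0.04, 0.05]
    - [0, 0, 0, 0, 0, -0.04, 0.05]
    - [0, 0, 0, 0, 0, 0, 0.05]

```text
time_s: 20.95
eef_pos: [0.5267, 0.2437, 0.1889]
orientation: [3.136, -0.004, 1.58]
force: [0.2, 0.2, -1.3]
gripper_width: 0.0505
grasp_force: 0.0
```

```bash
python3 knob.py w10; python3 - <<'E'
from h import *
im,d,P=load('w10'); w=cloud(d,P); x,y,z=np.moveaxis(w,-1,0); H,S,V=np.moveaxis(cv2.cvtColor(im,cv2.COLOR_RGB2HSV).astype(int),-1,0)
rect(w,(x>.42)&(x<.57)&(y>.1)&(y<.16)&(z>.06)&(z<.08)&(H>8)&(H<30)&(S>110),'lug')
red=((H<8)|(H>172))&(S>130)&(z>.02)&(y>0)&(y<.12)&(x<.57)
if red.sum()>20: rect(w,red,'pinred')
E
```

```text
knobbar 883 rect [523.6 242.8] [14.  45.6] 4.2 z [0.0846 0.0872 0.0886]
   mean [0.5236 0.2444 0.0869] dir deg -85.98
delta tool [-0.0018 -0.0025  0.1645]
[0.5255 0.2437 0.1865] [179.81  -0.19  90.57] [-1.24  0.38  0.89  1.88 -0.35  1.04 -0.2 ]
lug 549 rect [512.5 128.3] [14.9 41.6] 84.4 z [0.0684 0.0695 0.0705]
   mean [0.5124 0.1286 0.0695] dir deg -5.77
pinred 428 rect [508.2  85. ] [50.9 15.4] 83.8 z [0.0516 0.0533 0.0546]
   mean [0.5076 0.0791 0.0533] dir deg -96.46
```

```bash
python3 - <<'E'
from h import *
xh=np.array([.9956,-.0941]);yh=np.array([.0941,.9956]);F=np.array([.5123,.1285])
im,d,P=load('w3'); w=cloud(d,P); x,y,z=np.moveaxis(w,-1,0)
lx=(x-F[0])*xh[0]+(y-F[1])*xh[1]; ly=(x-F[0])*yh[0]+(y-F[1])*yh[1]
print('dock')
for yc in (.085,0,-.085):
    m=(abs(ly-yc)<.03)&(z>.16)&(z<.2045)&(lx>.07)&(lx<.15)
    print(yc,m.sum(),'ly',np.percentile(ly[m],[1,50,99]).round(4))
    for a in np.arange(.08,.165,.004):
        k=(abs(ly-yc)<.008)&(lx>=a)&(lx<a+.004)&(z>.15)&(z<.25)
        if k.sum(): print('   ',round(a,3),k.sum(),np.median(z[k]).round(4))
m=(z>.203)&(z<.208)&(lx>.12)&(lx<.2)&(abs(ly)<.12); print('beam lx',np.percentile(lx[m],[1,50,99]))
# rack
for n in ['top0','w4']:
    im,d,P=load(n); w=cloud(d,P); x,y,z=np.moveaxis(w,-1,0); H,S,V=np.moveaxis(cv2.cvtColor(im,cv2.COLOR_RGB2HSV).astype(int),-1,0)
    reg=(x>.5)&(x<.75)&(y<-.08)&(y>-.42)
    for c,lo,hi in [('blue',100,128),('yel',18,35),('grn',45,85)]:
        k=reg&(H>=lo)&(H<=hi)&(S>90)&(z>.225)&(z<.26)
        if k.sum()>5: rect(w,k,n+c)
    k=reg&(S<70)&(z>.205)&(z<.222)&(x>.6)
    if k.sum()>5: rect(w,k,n+'beam')
    k=reg&(z>.007)&(z<.018)&(S<90)&(x<.6)
    rect(w,k,n+'plate')
E
```

```text
dock
0.085 1450 ly [0.0731 0.0846 0.096 ]
    0.1 29 0.2015
    0.104 85 0.2023
    0.108 65 0.1993
    0.112 59 0.1948
    0.116 60 0.1912
    0.12 108 0.1905
    0.124 116 0.1944
    0.128 122 0.1984
    0.132 116 0.2022
    0.136 43 0.1987
    0.14 94 0.1978
    0.144 87 0.1979
    0.148 107 0.1981
    0.152 131 0.2016
    0.156 109 0.2054
    0.16 97 0.2056
    0.164 96 0.2057
0 1208 ly [-0.012  -0.      0.0114]
    0.1 23 0.2016
    0.104 69 0.2026
    0.108 49 0.1988
    0.112 47 0.1953
    0.116 47 0.1913
    0.12 91 0.1905
    0.124 95 0.1945
    0.128 95 0.1985
    0.132 86 0.2021
    0.136 38 0.1984
    0.14 70 0.198
    0.144 68 0.1979
    0.148 90 0.1981
    0.152 105 0.202
    0.156 417 0.2223
    0.16 106 0.2383
    0.164 90 0.2386
-0.085 915 ly [-0.0967 -0.0831 -0.0733]
    0.1 5 0.2017
    0.104 18 0.2024
    0.108 23 0.1989
    0.112 37 0.1946
    0.116 39 0.1908
    0.12 72 0.1909
    0.124 77 0.1947
    0.128 85 0.1987
    0.132 68 0.2023
    0.136 32 0.1982
    0.14 57 0.1978
    0.144 60 0.1976
    0.148 79 0.1981
    0.152 84 0.2029
    0.156 62 0.2053
    0.16 
[... 495 characters left out ...]
 z [0.206  0.213  0.2174]
   mean [ 0.6561 -0.2484  0.2123] dir deg -96.19
top0plate 537 rect [ 565.6 -239.6] [269.2  75.7] 87.3 z [0.0076 0.0106 0.015 ]
   mean [ 0.5866 -0.2702  0.0108] dir deg -93.81
w4blue 1731 rect [ 634.3 -158.5] [12.3 26.9] 83.9 z [0.2278 0.2468 0.2498]
   mean [ 0.6309 -0.1565  0.2427] dir deg -1.59
w4yel 462 rect [ 613.7 -240.1] [13.2  7.6] 52.7 z [0.2269 0.2388 0.248 ]
   mean [ 0.6138 -0.2395  0.2381] dir deg -113.4
w4beam 4534 rect [ 649.7 -198.6] [154.8  72.4] 84.7 z [0.2059 0.212  0.2161]
   mean [ 0.6592 -0.1682  0.2115] dir deg -99.63
w4plate 2716 rect [ 550.  -240.3] [270.6 100. ] 90.0 z [0.0092 0.0114 0.0129]
   mean [ 0.5862 -0.2612  0.0113] dir deg -91.68
```

Call:
apply_moves:
  steps:
    - [0, 0, 0, 0, 0, -0.04, 0.05]
    - [0, 0, 0, 0, 0, -0.04, 0.05]
    - [0, 0, 0, -0.02, 0, -0.04, 0.05]
    - [0, 0, 0, -0.04, 0, -0.02, 0.05]
    - [0, 0, 0, -0.04, 0, 0, 0.05]
    - [0, 0, 0, -0.04, 0, 0, 0.05]
    - [0, 0, 0, -0.04, 0, 0, 0.05]
    - [0, 0, 0, -0.04, 0, 0, 0.05]
    - [0, 0, 0, -0.04, 0, 0, 0.05]
    - [0, 0, 0, -0.04, 0, 0, 0.05]

```text
time_s: 22.0
eef_pos: [0.5266, -0.0584, 0.3233]
orientation: [-3.141, -0.001, 1.581]
force: [0.6, -0.1, 0.1]
gripper_width: 0.05
grasp_force: 0.0
```

Call:
apply_moves:
  steps:
    - [0, 0, 0, -0.04, 0, 0, 0.05]
    - [0, 0, 0, -0.04, 0, 0, 0.05]
    - [0, 0, 0, -0.04, 0, 0, 0.05]
    - [0, 0, 0, -0.04, 0, 0, 0.05]
    - [0, 0, 0, -0.03, 0, 0, 0.05]
    - [0, 0, -8.3, 0, 0, 0, 0.05]
    - [0, 0, -8.3, 0, 0, 0, 0.05]
    - [0, 0, -8.3, 0, 0, 0, 0.05]
    - [0, 0, -8.3, 0, 0, 0, 0.05]
    - [0, 0, -8.3, 0, 0, 0, 0.05]

```text
time_s: 23.0
eef_pos: [0.5287, -0.2468, 0.3231]
orientation: [-3.141, -0.001, 2.311]
force: [0.1, -0.1, -0.1]
gripper_width: 0.05
grasp_force: 0.0
```

Call:
apply_moves:
  steps:
    - [0, 0, -8.3, 0, 0, 0, 0.05]
    - [0, 0, -8.3, 0, 0, 0, 0.05]
    - [0, 0, -8.3, 0, 0, 0, 0.05]
    - [0, 0, -8.3, 0, 0, 0, 0.05]
    - [0, 0, -8.3, 0, 0, 0, 0.05]
    - [0, 0, 0, 0, 0, 0, 0.05]
    - [0, 0, 0, 0, 0, 0, 0.05]

```text
time_s: 23.7
eef_pos: [0.5289, -0.247, 0.3233]
orientation: [3.141, -0.001, 3.025]
force: [0.2, -0.7, -0.1]
gripper_width: 0.0501
grasp_force: 0.0
```

```bash
cat > rack.py <<'E'
from h import *
import sys
im,d,P=snap('wrist',sys.argv[1]); o=r.get_obs(); w=cloud(d,P); x,y,z=np.moveaxis(w,-1,0); H,S,V=np.moveaxis(cv2.cvtColor(im,cv2.COLOR_RGB2HSV).astype(int),-1,0)
reg=(x>.5)&(x<.75)&(y<.3)&(y>-.42)&(d>.12)
for c,lo,hi in [('blue',100,128),('yel',18,35),('grn',45,85)]:
    k=reg&(H>=lo)&(H<=hi)&(S>90)&(z>.243 if len(sys.argv)<3 else z>float(sys.argv[2]))&(z<.256)
    if k.sum()>15: rect(w,k,c)
k=reg&(S<70)&(z>.205)&(z<.222)&(x>.6)
print(np.round(o['eef_pos'],4),np.degrees(o['orientation']).round(2),np.round(o['joint_positions'],2))
E
python3 rack.py w11
```

```text
blue 38 rect [ 623.4 -154.7] [6.1 3.5] 46.9 z [0.2436 0.2469 0.2493]
   mean [ 0.6233 -0.1546  0.2467] dir deg -125.36
yel 427 rect [ 624.4 -243.4] [11.8 25.4] 83.6 z [0.2449 0.2489 0.2501]
   mean [ 0.6234 -0.2433  0.2486] dir deg -5.7
[ 0.5289 -0.247   0.3233] [ 1.8000e+02 -3.0000e-02  1.7331e+02] [-0.33  0.23  0.8   1.68 -0.17  1.3   1.96]
```

View pics/w11.png

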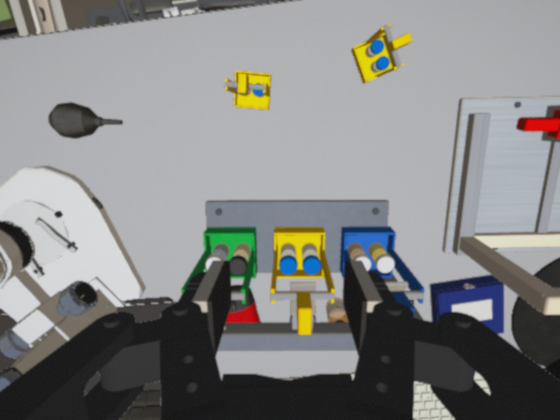

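Call:
apply_moves:
  steps:
    - [0, 0, 0, -0.023, 0.025, 0, 0.05]
    - [0, 0, 0, -0.023, 0.025, 0, 0.05]
    - [0, 0, 0, -0.023, 0.025, 0, 0.05]
    - [0, 0, 0, -0.0245, 0.025, 0, 0.05]
    - [0, 0, 0, 0, 0, 0.03, 0.05]
    - [0, 0, 0, 0, 0, 0.03, 0.05]
    - [0, 0, 0, 0, 0, 0, 0.05]
    - [0, 0, 0, 0, 0, 0, 0.05]

```text
time_s: 24.55
eef_pos: [0.6332, -0.1581, 0.2641]
orientation: [-3.141, -0.001, 3.027]
force: [-1.5, -0.7, 0.7]
gripper_width: 0.0499
grasp_force: 0.0
```

```bash
cat > to.py <<'E'
from h import *
import sys
a=list(map(float,sys.argv[1:4])); o=r.get_obs(); t=R.from_euler('xyz',o['orientation']).as_matrix()
print('delta tool mm',(t.T@(np.array(a)-o['eef_pos'])*1000).round(1),'pos',np.round(o['eef_pos'],4),'yaw',np.degrees(o['orientation']).round(2),'F',np.round(o['force'],1),'g',round(o['gripper_width'],4))
E
cat > tab.py <<'E'
from h import *
import sys
lo,hi=dict(blue=(100,128),yel=(18,35),grn=(45,85))[sys.argv[2]]
im,d,P=snap('wrist',sys.argv[1]); o=r.get_obs(); w=cloud(d,P); H,S,V=np.moveaxis(cv2.cvtColor(im,cv2.COLOR_RGB2HSV).astype(int),-1,0)
t=R.from_euler('xyz',o['orientation']).as_matrix(); q=((w.reshape(-1,3)-o['eef_pos'])@t).reshape(w.shape)
m=(H>=lo)&(H<=hi)&(S>90)&(abs(q[...,0])<.06)&(abs(q[...,1])<.05)&(w[...,2]>.2)&(w[...,2]<.3)
p=q[m]; top=p[p[:,2]<np.percentile(p[:,2],3)+.006]
print('tab top tool x',np.percentile(top[:,0],[1,99]).round(4),'y',np.percentile(top[:,1],[1,99]).round(4),'world z top',np.percentile(w[m][:,2],98).round(4),len(top))
E
python3 to.py .6335 -.1589 .186; python3 tab.py w12 blue
```

```text
delta tool mm [-0.4 -0.7 78.1] pos [ 0.6332 -0.1581  0.2641] yaw [-1.7997e+02 -3.0000e-02  1.7346e+02] F [-1.5 -0.7  0.7] g 0.0499
tab top tool x [-0.0134  0.0117] y [-0.0057  0.0052] world z top 0.2503 797
```

Call:
apply_moves:
  steps:
    - [0, 0, 0, 0, 0, 0.03, 0.05]
    - [0, 0, 0, 0, 0, 0.03, 0.05]
    - [0, 0, 0, 0, 0, 0.018, 0.05]
    - [0, 0, 0, 0, 0, 0, 0.05]
    - [0, 0, 0, 0, 0, 0, 0.005]
    - [0, 0, 0, 0, 0, 0, 0.005]
    - [0, 0, 0, 0, 0, 0, 0.005]
    - [0, 0, 0, 0, 0, 0, 0.005]
    - [0, 0, 0, 0, 0, 0, 0.005]
    - [0, 0, 0, 0, 0, 0, 0.005]

```text
time_s: 25.6
eef_pos: [0.6341, -0.1584, 0.1873]
orientation: [3.142, 0.002, 3.029]
force: [-0.5, -0.3, 7.1]
gripper_width: 0.0111
grasp_force: 58.8
```

Call:
apply_moves:
  steps:
    - [0, 0, 0, 0, 0, -0.01, 0.005]
    - [0, 0, 0, 0, 0, -0.01, 0.005]
    - [0, 0, 0, 0, 0, -0.015, 0.005]
    - [0, 0, 0, 0, 0, 0, 0.005]

```text
time_s: 26.0
eef_pos: [0.6344, -0.1584, 0.2233]
orientation: [3.142, 0.003, 3.029]
force: [0.6, -1.2, -1.0]
gripper_width: 0.0109
grasp_force: 58.5
```

Call:
apply_moves:
  steps:
    - [0, 0, 0, 0.01, 0, 0, 0.005]
    - [0, 0, 0, 0.02, 0, 0, 0.005]
    - [0, 0, 0, 0.02, 0, -0.005, 0.005]
    - [0, 0, 0, 0.02, 0, -0.01, 0.005]
    - [0, 0, 0, 0, 0, -0.015, 0.005]
    - [0, 0, 0, 0, 0, -0.01, 0.005]
    - [0, 0, 0, 0, 0, 0, 0.005]

```text
time_s: 26.7
eef_pos: [0.5647, -0.1502, 0.2619]
orientation: [3.141, 0.002, 3.03]
force: [-0.1, 0.2, -2.0]
gripper_width: 0.0109
grasp_force: 58.6
```

Call:
apply_moves:
  steps:
    - [0, 0, 0, 0.003, 0.015, 0, 0.005]
    - [0, 0, 0, 0.004, 0.03, 0, 0.005]
    - [0, 0, 0, 0.004, 0.04, 0, 0.005]
    - [0, 0, 0, 0.004, 0.04, 0, 0.005]
    - [0, 0, 0, 0.004, 0.04, 0, 0.005]
    - [0, 0, 0, 0.004, 0.04, 0, 0.005]
    - [0, 0, 0, 0.004, 0.04, 0, 0.005]
    - [0, 0, 0, 0.004, 0.04, 0, 0.005]
    - [0, 0, 0, 0.003, 0.035, 0, 0.005]
    - [0, 0, 0, 0.002, 0.02, 0, 0.005]

```text
time_s: 27.7
eef_pos: [0.5656, 0.1954, 0.2594]
orientation: [-3.141, -0.001, 3.033]
force: [0.7, 0.0, -1.7]
gripper_width: 0.0113
grasp_force: 58.7
```

Call:
apply_moves:
  steps:
    - [0, 0, -1.1, 0, 0.012, 0, 0.005]
    - [0, 0, 0, 0, 0.005, 0, 0.005]
    - [0, 0, 0, 0, 0, 0, 0.005]
    - [0, 0, 0, 0, 0, 0, 0.005]

```text
time_s: 28.1
eef_pos: [0.5681, 0.207, 0.2606]
orientation: [-3.141, 0.0, 3.047]
force: [0.6, -0.8, -2.3]
gripper_width: 0.0112
grasp_force: 58.7
```

```bash
python3 to.py .570 .2084 .212 && python3 tab.py w13 blue && python3 - <<'E'
from h import *
im,d,P=snap('scene','s3'); cv2.imwrite('pics/c5.png',cv2.resize(im[120:260,170:350,::-1],None,fx=3.5,fy=3.5,interpolation=cv2.INTER_CUBIC))
E
```

```text
delta tool mm [-1.7  1.6 48.6] pos [0.5681 0.207  0.2606] yaw [-1.7998e+02  1.0000e-02  1.7456e+02] F [ 0.6 -0.8 -2.3] g 0.0112
tab top tool x [0.0108 0.0123] y [-0.0056  0.0053] world z top 0.2986 106
```

View pics/c5.png

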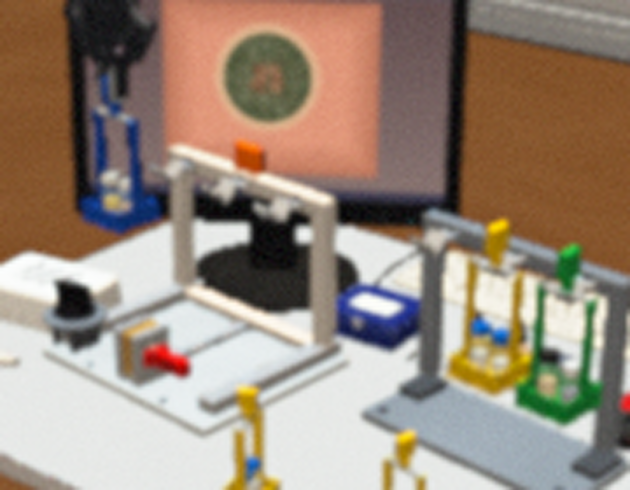

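Call:
apply_moves:
  steps:
    - [0, 0, 0, -0.0017, 0.0016, 0.02, 0.005]
    - [0, 0, 0, 0, 0, 0.029, 0.005]
    - [0, 0, 0, -0.01, 0, 0, 0.005]
    - [0, 0, 0, -0.02, 0, 0, 0.005]
    - [0, 0, 0, -0.02, 0, 0, 0.005]
    - [0, 0, 0, -0.015, 0, 0, 0.005]
    - [0, 0, 0, -0.005, 0, 0, 0.005]
    - [0, 0, 0, 0, 0, 0, 0.005]
    - [0, 0, 0, 0, 0, 0, 0.005]

```text
time_s: 29.1
eef_pos: [0.6391, 0.2034, 0.2119]
orientation: [3.141, -0.0, 3.048]
force: [0.1, -0.9, -1.4]
gripper_width: 0.011
grasp_force: 58.9
```

```bash
python3 to.py .6400 .2020 .178
```

```text
delta tool mm [-1.  -1.4 33.9] pos [0.6391 0.2034 0.2119] yaw [ 1.7999e+02 -1.0000e-02  1.7466e+02] F [ 0.1 -0.9 -1.4] g 0.011
```

Call:
apply_moves:
  steps:
    - [0, 0, 0, -0.001, -0.0014, 0.01, 0.005]
    - [0, 0, 0, 0, 0, 0.01, 0.005]
    - [0, 0, 0, 0, 0, 0.008, 0.005]
    - [0, 0, 0, 0, 0, 0.004, 0.005]
    - [0, 0, 0, 0, 0, 0, 0.005]

```text
time_s: 29.6
eef_pos: [0.6397, 0.2021, 0.1786]
orientation: [-3.141, -0.001, 3.049]
force: [-0.7, 0.4, -1.3]
gripper_width: 0.0112
grasp_force: 58.8
```

Call:
apply_moves:
  steps:
    - [0, 0, 0, 0, 0, 0.001, 0.005]
    - [0, 0, 0, 0, 0, 0.001, 0.005]
    - [0, 0, 0, 0, 0, 0, 0.005]

```text
time_s: 29.9
eef_pos: [0.6404, 0.2022, 0.1783]
orientation: [3.141, 0.001, 3.049]
force: [-2.9, -0.6, 4.7]
gripper_width: 0.0108
grasp_force: 60.1
```

Call:
apply_moves:
  steps:
    - [0, 0, 0, 0, 0, 0, 0.02]
    - [0, 0, 0, 0, 0, 0, 0.04]
    - [0, 0, 0, 0, 0, 0, 0.045]
    - [0, 0, 0, 0, 0, -0.01, 0.045]
    - [0, 0, 0, 0, 0, -0.03, 0.045]
    - [0, 0, 0, 0, 0, -0.04, 0.045]
    - [0, 0, 0, 0, 0, -0.04, 0.045]
    - [0, 0, 0, 0, 0, -0.02, 0.045]
    - [0, 0, 0, 0, 0, 0, 0.045]

```text
time_s: 30.8
eef_pos: [0.6416, 0.2021, 0.3217]
orientation: [3.139, 0.005, 3.048]
force: [0.8, 0.6, -0.2]
gripper_width: 0.0448
grasp_force: 0.0
```

```bash
python3 tab.py w14 blue; python3 to.py .6240 -.2434 .31
```

```text
tab top tool x [-0.0103  0.0139] y [-0.0051  0.0051] world z top 0.2406 443
delta tool mm [ -24.6 -445.2    8.9] pos [0.6408 0.2021 0.3196] yaw [1.7991e+02 1.4000e-01 1.7467e+02] F [0.7 0.4 0.1] g 0.0451
```

Call:
apply_moves:
  steps:
    - [0, 0, 0, -0.002, -0.025, 0, 0.05]
    - [0, 0, 0, -0.002, -0.042, 0, 0.05]
    - [0, 0, 0, -0.002, -0.042, 0, 0.05]
    - [0, 0, 0, -0.002, -0.042, 0, 0.05]
    - [0, 0, 0, -0.002, -0.042, 0, 0.05]
    - [0, 0, 0, -0.002, -0.042, 0, 0.05]
    - [0, 0, 0, -0.002, -0.042, 0, 0.05]
    - [0, 0, 0, -0.002, -0.042, 0, 0.05]
    - [0, 0, 0, -0.002, -0.042, 0, 0.05]
    - [0, 0, 0, -0.003, -0.042, 0, 0.05]

```text
time_s: 31.85
eef_pos: [0.623, -0.2025, 0.3169]
orientation: [3.141, -0.001, 3.049]
force: [1.1, -0.1, -0.1]
gripper_width: 0.05
grasp_force: 0.0
```

Call:
apply_moves:
  steps:
    - [0, 0, 0.5, -0.003, -0.042, 0, 0.05]
    - [0, 0, 0.6, 0, 0, 0.02, 0.05]
    - [0, 0, 0, 0, 0, 0.03, 0.05]
    - [0, 0, 0, 0, 0, 0, 0.05]
    - [0, 0, 0, 0, 0, 0, 0.05]

```text
time_s: 32.35
eef_pos: [0.6225, -0.2429, 0.2675]
orientation: [-3.142, -0.001, 3.03]
force: [0.2, -0.5, 0.4]
gripper_width: 0.0502
grasp_force: 0.0
```

```bash
python3 tab.py w15 yel; python3 to.py .6240 -.2434 .186
```

```text
tab top tool x [-0.0143  0.0105] y [-0.0057  0.0059] world z top 0.2503 807
delta tool mm [-1.  -0.1 82.4] pos [ 0.623  -0.2432  0.2684] yaw [-1.7998e+02  1.0000e-02  1.7359e+02] F [-0.1 -0.9 -0.3] g 0.0503
```

Call:
apply_moves:
  steps:
    - [0, 0, 0, -0.0012, 0, 0.03, 0.05]
    - [0, 0, 0, 0, 0, 0.03, 0.05]
    - [0, 0, 0, 0, 0, 0.021, 0.05]
    - [0, 0, 0, 0, 0, 0, 0.05]
    - [0, 0, 0, 0, 0, 0, 0.005]
    - [0, 0, 0, 0, 0, 0, 0.005]
    - [0, 0, 0, 0, 0, 0, 0.005]
    - [0, 0, 0, 0, 0, 0, 0.005]
    - [0, 0, 0, 0, 0, 0, 0.005]
    - [0, 0, 0, 0, 0, 0, 0.005]

```text
time_s: 33.4
eef_pos: [0.6249, -0.2436, 0.1884]
orientation: [3.142, 0.003, 3.03]
force: [-1.0, 0.9, 7.7]
gripper_width: 0.011
grasp_force: 58.8
```

Call:
apply_moves:
  steps:
    - [0, 0, 0, 0, 0, -0.01, 0.005]
    - [0, 0, 0, 0, 0, -0.01, 0.005]
    - [0, 0, 0, 0, 0, -0.015, 0.005]
    - [0, 0, 0, 0, 0, 0, 0.005]
    - [0, 0, 0, 0.01, 0, 0, 0.005]
    - [0, 0, 0, 0.02, 0, 0, 0.005]
    - [0, 0, 0, 0.02, 0, -0.015, 0.005]
    - [0, 0, 0, 0.01, 0, -0.015, 0.005]
    - [0, 0, 0, 0, 0, -0.01, 0.005]
    - [0, 0, 0, 0, 0, 0, 0.005]

```text
time_s: 34.4
eef_pos: [0.5649, -0.2366, 0.2626]
orientation: [3.141, 0.002, 3.03]
force: [0.7, -0.3, -1.9]
gripper_width: 0.0108
grasp_force: 58.7
```

```bash
python3 to.py .5621 .1238 .26
```

```text
delta tool mm [ 43.  357.8   2.6] pos [ 0.5649 -0.2366  0.2626] yaw [1.7998e+02 1.2000e-01 1.7359e+02] F [ 0.7 -0.3 -1.9] g 0.0108
```

Call:
apply_moves:
  steps:
    - [0, 0, 0, 0.003, 0.015, 0, 0.005]
    - [0, 0, 0, 0.005, 0.03, 0, 0.005]
    - [0, 0, 0, 0.005, 0.04, 0, 0.005]
    - [0, 0, 0, 0.005, 0.04, 0, 0.005]
    - [0, 0, 0, 0.005, 0.04, 0, 0.005]
    - [0, 0, 0, 0.005, 0.04, 0, 0.005]
    - [0, 0, 0, 0.005, 0.04, 0, 0.005]
    - [0, 0, 0, 0.005, 0.04, 0, 0.005]
    - [0, 0, 0, 0.003, 0.035, 0, 0.005]
    - [0, 0, 0, 0.002, 0.02, 0, 0.005]

```text
time_s: 35.4
eef_pos: [0.5594, 0.1099, 0.2604]
orientation: [-3.141, -0.001, 3.033]
force: [0.4, -0.4, -1.5]
gripper_width: 0.011
grasp_force: 58.8
```

Call:
apply_moves:
  steps:
    - [0, 0, -1.1, 0, 0.013, 0.02, 0.005]
    - [0, 0, 0, 0, 0.005, 0.028, 0.005]
    - [0, 0, 0, 0, 0, 0, 0.005]
    - [0, 0, 0, 0, 0, 0, 0.005]

```text
time_s: 35.8
eef_pos: [0.5615, 0.1235, 0.2132]
orientation: [-3.14, -0.001, 3.048]
force: [0.4, 0.4, -1.0]
gripper_width: 0.0112
grasp_force: 58.8
```

```bash
python3 to.py .632 .1174 .178
```

```text
delta tool mm [-70.8   0.5  35.2] pos [0.5615 0.1235 0.2132] yaw [-1.7992e+02 -7.0000e-02  1.7465e+02] F [ 0.4  0.4 -1. ] g 0.0112
```

Call:
apply_moves:
  steps:
    - [0, 0, 0, -0.01, 0.0005, 0, 0.005]
    - [0, 0, 0, -0.02, 0, 0, 0.005]
    - [0, 0, 0, -0.02, 0, 0, 0.005]
    - [0, 0, 0, -0.015, 0, 0, 0.005]
    - [0, 0, 0, -0.0055, 0, 0, 0.005]
    - [0, 0, 0, 0, 0, 0, 0.005]
    - [0, 0, 0, 0, 0, 0, 0.005]

```text
time_s: 36.5
eef_pos: [0.6317, 0.1177, 0.2138]
orientation: [3.141, 0.0, 3.048]
force: [0.1, -0.0, -2.4]
gripper_width: 0.0109
grasp_force: 58.9
```

```bash
python3 to.py .632 .1174 .179
```

```text
delta tool mm [-0.3 -0.3 34.8] pos [0.6317 0.1177 0.2138] yaw [179.99   0.   174.65] F [ 0.1 -0.  -2.4] g 0.0109
```

Call:
apply_moves:
  steps:
    - [0, 0, 0, 0, 0, 0.01, 0.005]
    - [0, 0, 0, 0, 0, 0.01, 0.005]
    - [0, 0, 0, 0, 0, 0.009, 0.005]
    - [0, 0, 0, 0, 0, 0.004, 0.005]
    - [0, 0, 0, 0, 0, 0.0015, 0.005]
    - [0, 0, 0, 0, 0, 0.0008, 0.005]
    - [0, 0, 0, 0, 0, 0, 0.005]

```text
time_s: 37.2
eef_pos: [0.6316, 0.1179, 0.1785]
orientation: [3.141, -0.0, 3.049]
force: [-4.1, -0.6, 1.5]
gripper_width: 0.0111
grasp_force: 59.6
```

Call:
apply_moves:
  steps:
    - [0, 0, 0, 0, 0, 0.0005, 0.005]
    - [0, 0, 0, 0, 0, 0, 0.02]
    - [0, 0, 0, 0, 0, 0, 0.04]
    - [0, 0, 0, 0, 0, 0, 0.045]
    - [0, 0, 0, 0, 0, -0.01, 0.045]
    - [0, 0, 0, 0, 0, -0.03, 0.045]
    - [0, 0, 0, 0, 0, -0.04, 0.045]
    - [0, 0, 0, 0, 0, -0.04, 0.045]
    - [0, 0, 0, 0, 0, -0.02, 0.045]
    - [0, 0, 0, 0, 0, 0, 0.045]

```text
time_s: 38.2
eef_pos: [0.6332, 0.1178, 0.3218]
orientation: [3.139, 0.005, 3.048]
force: [0.7, -1.2, -0.8]
gripper_width: 0.0449
grasp_force: 0.0
```

```bash
python3 tab.py w16 yel; python3 to.py .6145 -.3279 .31
```

```text
tab top tool x [-0.0443  0.0134] y [-0.016   0.0142] world z top 0.2404 654
delta tool mm [ -23.5 -445.5    9.2] pos [0.6325 0.1179 0.3197] yaw [1.7992e+02 1.5000e-01 1.7467e+02] F [-0.1 -0.1 -1.4] g 0.0448
```

Yellow hangs at the right height (top 0.240). Next, the green one.

Call:
apply_moves:
  steps:
    - [0, 0, 0, -0.002, -0.025, 0, 0.05]
    - [0, 0, 0, -0.002, -0.042, 0, 0.05]
    - [0, 0, 0, -0.002, -0.042, 0, 0.05]
    - [0, 0, 0, -0.002, -0.042, 0, 0.05]
    - [0, 0, 0, -0.002, -0.042, 0, 0.05]
    - [0, 0, 0, -0.002, -0.042, 0, 0.05]
    - [0, 0, 0, -0.002, -0.042, 0, 0.05]
    - [0, 0, 0, -0.002, -0.042, 0, 0.05]
    - [0, 0, 0, -0.002, -0.042, 0, 0.05]
    - [0, 0, 0, -0.003, -0.042, 0, 0.05]

```text
time_s: 39.25
eef_pos: [0.6147, -0.2867, 0.317]
orientation: [3.141, -0.001, 3.049]
force: [0.4, 0.2, -0.0]
gripper_width: 0.0503
grasp_force: 0.0
```

Call:
apply_moves:
  steps:
    - [0, 0, 0.5, -0.003, -0.042, 0, 0.05]
    - [0, 0, 0.6, 0, 0, 0.02, 0.05]
    - [0, 0, 0, 0, 0, 0.03, 0.05]
    - [0, 0, 0, 0, 0, 0, 0.05]
    - [0, 0, 0, 0, 0, 0, 0.05]

```text
time_s: 39.75
eef_pos: [0.6143, -0.327, 0.2677]
orientation: [3.141, -0.001, 3.03]
force: [0.0, -0.9, -0.0]
gripper_width: 0.0499
grasp_force: 0.0
```

```bash
python3 tab.py w17 grn; python3 to.py .6145 -.3279 .187
```

```text
tab top tool x [-0.0129  0.0118] y [-0.0057  0.0053] world z top 0.2504 767
delta tool mm [ 0.2 -0.6 81.7] pos [ 0.6147 -0.3273  0.2687] yaw [-1.7998e+02  2.0000e-02  1.7360e+02] F [0.3 0.1 0.2] g 0.0498
```

Call:
apply_moves:
  steps:
    - [0, 0, 0, 0, 0, 0.03, 0.05]
    - [0, 0, 0, 0, 0, 0.03, 0.05]
    - [0, 0, 0, 0, 0, 0.021, 0.05]
    - [0, 0, 0, 0, 0, 0, 0.05]
    - [0, 0, 0, 0, 0, 0, 0.005]
    - [0, 0, 0, 0, 0, 0, 0.005]
    - [0, 0, 0, 0, 0, 0, 0.005]
    - [0, 0, 0, 0, 0, 0, 0.005]
    - [0, 0, 0, 0, 0, 0, 0.005]
    - [0, 0, 0, 0, 0, 0, 0.005]

```text
time_s: 40.8
eef_pos: [0.6152, -0.3279, 0.1887]
orientation: [-3.141, 0.003, 3.03]
force: [-0.0, 0.8, 7.2]
gripper_width: 0.0107
grasp_force: 58.8
```

Call:
apply_moves:
  steps:
    - [0, 0, 0, 0, 0, -0.01, 0.005]
    - [0, 0, 0, 0, 0, -0.01, 0.005]
    - [0, 0, 0, 0, 0, -0.015, 0.005]
    - [0, 0, 0, 0, 0, 0, 0.005]
    - [0, 0, 0, 0.01, 0, 0, 0.005]
    - [0, 0, 0, 0.02, 0, 0, 0.005]
    - [0, 0, 0, 0.02, 0, -0.015, 0.005]
    - [0, 0, 0, 0.01, 0, -0.015, 0.005]
    - [0, 0, 0, 0, 0, -0.01, 0.005]
    - [0, 0, 0, 0, 0, 0, 0.005]

```text
time_s: 41.8
eef_pos: [0.5559, -0.3209, 0.2635]
orientation: [-3.141, 0.003, 3.03]
force: [0.1, -0.5, -2.0]
gripper_width: 0.0112
grasp_force: 58.7
```

```bash
python3 to.py .5541 .0392 .26
```

```text
delta tool mm [ 41.9 357.6   3.3] pos [ 0.5559 -0.3209  0.2635] yaw [-1.7998e+02  1.7000e-01  1.7360e+02] F [ 0.1 -0.5 -2. ] g 0.0112
```

Call:
apply_moves:
  steps:
    - [0, 0, 0, 0.003, 0.015, 0, 0.005]
    - [0, 0, 0, 0.005, 0.03, 0, 0.005]
    - [0, 0, 0, 0.005, 0.04, 0, 0.005]
    - [0, 0, 0, 0.005, 0.04, 0, 0.005]
    - [0, 0, 0, 0.005, 0.04, 0, 0.005]
    - [0, 0, 0, 0.005, 0.04, 0, 0.005]
    - [0, 0, 0, 0.005, 0.04, 0, 0.005]
    - [0, 0, 0, 0.004, 0.04, 0, 0.005]
    - [0, 0, 0, 0.003, 0.035, 0, 0.005]
    - [0, 0, 0, 0.002, 0.02, 0, 0.005]

```text
time_s: 42.8
eef_pos: [0.5508, 0.0264, 0.261]
orientation: [3.141, -0.001, 3.034]
force: [0.1, -0.1, -1.2]
gripper_width: 0.011
grasp_force: 58.7
```

Call:
apply_moves:
  steps:
    - [0, 0, -1.1, 0, 0.013, 0.02, 0.005]
    - [0, 0, 0, 0, 0.005, 0.028, 0.005]
    - [0, 0, 0, 0, 0, 0, 0.005]
    - [0, 0, 0, 0, 0, 0, 0.005]

```text
time_s: 43.2
eef_pos: [0.5529, 0.0399, 0.2137]
orientation: [-3.14, -0.001, 3.049]
force: [-0.1, -1.0, -2.1]
gripper_width: 0.011
grasp_force: 58.8
```

```bash
python3 to.py .624 .0328 .179
```

```text
delta tool mm [-71.5  -0.4  34.6] pos [0.5529 0.0399 0.2137] yaw [-1.7994e+02 -7.0000e-02  1.7469e+02] F [-0.1 -1.  -2.1] g 0.011
```

Call:
apply_moves:
  steps:
    - [0, 0, 0, -0.01, 0, 0, 0.005]
    - [0, 0, 0, -0.02, 0, 0, 0.005]
    - [0, 0, 0, -0.02, 0, 0, 0.005]
    - [0, 0, 0, -0.015, 0, 0, 0.005]
    - [0, 0, 0, -0.006, 0, 0, 0.005]
    - [0, 0, 0, 0, 0, 0, 0.005]
    - [0, 0, 0, 0, 0, 0, 0.005]

```text
time_s: 43.9
eef_pos: [0.6235, 0.0329, 0.214]
orientation: [3.142, 0.0, 3.048]
force: [-0.4, 0.2, -2.3]
gripper_width: 0.011
grasp_force: 58.9
```

```bash
python3 to.py .624 .0328 .179
```

```text
delta tool mm [-0.5 -0.1 35. ] pos [0.6235 0.0329 0.214 ] yaw [180.     0.   174.65] F [-0.4  0.2 -2.3] g 0.011
```

Call:
apply_moves:
  steps:
    - [0, 0, 0, 0, 0, 0.01, 0.005]
    - [0, 0, 0, 0, 0, 0.01, 0.005]
    - [0, 0, 0, 0, 0, 0.009, 0.005]
    - [0, 0, 0, 0, 0, 0.004, 0.005]
    - [0, 0, 0, 0, 0, 0.0015, 0.005]
    - [0, 0, 0, 0, 0, 0.0008, 0.005]
    - [0, 0, 0, 0, 0, 0, 0.005]

```text
time_s: 44.6
eef_pos: [0.6233, 0.0333, 0.1787]
orientation: [3.141, -0.001, 3.049]
force: [-4.9, -0.1, 2.6]
gripper_width: 0.0108
grasp_force: 59.8
```

Call:
apply_moves:
  steps:
    - [0, 0, 0, 0, 0, 0.0005, 0.005]
    - [0, 0, 0, 0, 0, 0, 0.02]
    - [0, 0, 0, 0, 0, 0, 0.04]
    - [0, 0, 0, 0, 0, 0, 0.045]
    - [0, 0, 0, 0, 0, -0.01, 0.045]
    - [0, 0, 0, 0, 0, -0.03, 0.045]
    - [0, 0, 0, 0, 0, -0.04, 0.045]
    - [0, 0, 0, 0, 0, -0.04, 0.045]
    - [0, 0, 0, 0, 0, -0.04, 0.045]
    - [0, 0, 0, 0, 0, -0.02, 0.045]

```text
time_s: 45.6
eef_pos: [0.6245, 0.0328, 0.3624]
orientation: [3.14, 0.004, 3.048]
force: [1.2, -0.4, -0.8]
gripper_width: 0.0451
grasp_force: 0.0
```

Call:
apply_moves:
  steps:
    - [0, 0, 0, 0.03, -0.03, -0.02, 0.045]
    - [0, 0, 0, 0.03, -0.035, 0, 0.045]
    - [0, 0, 0, 0.03, -0.035, 0, 0.045]
    - [0, 0, 0, 0.03, -0.035, 0, 0.045]
    - [0, 0, 0, 0, -0.03, 0, 0.045]
    - [0, 0, 0, 0, 0, 0, 0.045]
    - [0, 0, 0, 0, 0, 0, 0.045]

```text
time_s: 46.3
eef_pos: [0.4888, -0.1205, 0.3787]
orientation: [3.141, 0.001, 3.047]
force: [-0.0, 0.5, 0.3]
gripper_width: 0.045
grasp_force: 0.0
```

```bash
python3 - <<'E'
from h import *
im,d,P=snap('top','t9'); w=cloud(d,P); x,y,z=np.moveaxis(w,-1,0); H,S,V=np.moveaxis(cv2.cvtColor(im,cv2.COLOR_RGB2HSV).astype(int),-1,0)
cv2.imwrite('pics/c6.png',cv2.resize(im[145:285,85:365,::-1],None,fx=2.8,fy=2.8,interpolation=cv2.INTER_CUBIC))
reg=(x>.55)&(x<.72)&(y>-.02)&(y<.26)
for c,lo,hi in [('blue',100,128),('yel',18,35),('grn',45,85)]:
    k=reg&(H>=lo)&(H<=hi)&(S>90)&(z>.225)&(z<.26); rect(w,k,c+' expect z .240')
rect(w,(x>.6)&(x<.75)&(H<18)&(H>6)&(S>150)&(z>.225)&(z<.25)&(y>.05)&(y<.2),'tab')
red=((H<8)|(H>172))&(S>130)&(z>.02)&(y>0)&(y<.12)&(x<.57)
if red.sum(): rect(w,red,'pinred')
k=(x>.48)&(x<.57)&(y>.2)&(y<.29)&(z>.08)&(z<.1)
if k.sum()>5: rect(w,k,'knobbar')
im,d,P=snap('scene','s9'); cv2.imwrite('pics/c7.png',cv2.resize(im[120:260,170:350,::-1],None,fx=3.5,fy=3.5,interpolation=cv2.INTER_CUBIC))
o=r.get_obs(); print(o['eef_pos'],o['force'],o['time_s'])
E
```

```text
blue expect z .240 56 rect [637.  200.1] [14.3 25.1] 72.7 z [0.2284 0.2365 0.2401]
   mean [0.6364 0.2001 0.2358] dir deg 175.33
yel expect z .240 56 rect [629.  116.9] [12.1 24.5] 83.9 z [0.2275 0.2366 0.24  ]
   mean [0.6287 0.1159 0.2359] dir deg 173.79
grn expect z .240 29 rect [621.   32.1] [ 7.9 23. ] 82.4 z [0.2326 0.2371 0.2402]
   mean [0.6209 0.0324 0.2369] dir deg 173.9
tab 79 rect [674.2 110.5] [37.5 13.6] 83.5 z [0.23   0.2357 0.2399]
   mean [0.6734 0.1095 0.2356] dir deg -97.85
pinred 77 rect [512.   94.1] [29.7 39.2] 15.8 z [0.0464 0.0516 0.0551]
   mean [0.5078 0.0936 0.051 ] dir deg -97.76
knobbar 78 rect [520.9 240.3] [12.2 47.6] 3.8 z [0.0816 0.0851 0.0888]
   mean [0.5208 0.2411 0.0853] dir deg -86.62
[ 0.48921803 -0.11931293  0.37816947] [-0.10039567  0.13548317  0.623739  ] 46.4
```

View pics/c7.png

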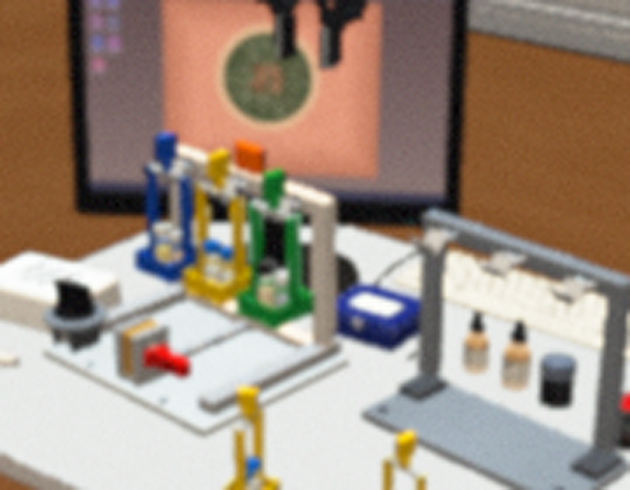

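```bash
python3 - <<'E'
from h import *
for n in ['s3','s9']:
    im,d,P=load(n); w=cloud(d,P); H,S,V=np.moveaxis(cv2.cvtColor(im,cv2.COLOR_RGB2HSV).astype(int),-1,0); x,y,z=np.moveaxis(w,-1,0)
    red=((H<8)|(H>172))&(S>130)&(z>.02)&(z<.1)&(y>0)&(y<.2)&(x<.57)&(x>.4); v,u=np.where(red); print(n,red.sum(),u.min(),u.max(),v.min(),v.max(),w[red].mean(0).round(4))
print(job.finish_job())
E
```

```text
s3 73 211 223 218 226 [0.5032 0.0877 0.0506]
s9 74 211 223 218 226 [0.5028 0.087  0.0509]
the job is handed in; nothing more can be done
None
```

The job is done and handed in: the carriage is home at its stop, the pin's head is seated against the fork, the knob is tight at about 1.4 rad, and the blue, yellow and green carriers each hang on their own dock hook; the robot stands clear at about 46 s of the 210 s.

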